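# Set the gate of a ring gauge to its setting blade

### The job

Set the gate gauge for the next batch of rings: lay the red-handled setting blade flat on the bed and slide it under the gate so that its tip stands out beyond the gate, then turn the wing screw down until the blade just drags - sliding it a little along the bed by its handle should take a steady, level force of about 5 newtons. Never clamp the blade hard, and when the drag feels right let go and leave the blade lying in the gap, nipped like that, so that I can do up the lock nut; leave everything else on the table alone.

Things in the scene. Friction and masses are not known exactly. Their poses are not given: they have to be found in the camera images.
- bed: Blue cast base 272 x 104 mm, fixed on the table, with a bare steel bed strip on top, 64 mm wide, 30 mm above the table. Origin at table level straight below the wing screw; x runs along the bed and through the gate, from the long feed end on the robot's side (strip from x = -193 mm) to the short far end (x = +67 mm).
- bridge: Fixed bridge over the bed, origin and axes as bed. Two round posts with collars (26 mm) at y = +-47 mm; blue crosshead 34 (x) x 124 (y) mm, top 116 mm above the table; under it an aluminium beam carries the gate shoe, a steel block 12 mm thick (x), 56 mm wide, whose flat underside is the top of the gap. Springs behind the shoe give 1 mm per 12 N.
- gap (a point): Point on the bed surface (30 mm above the table) in the middle under the gate shoe, straight below the screw; axes as bed.
- wing (a point): Centre of the black wing grip of the adjusting screw, on its upright axis, 155 mm above the table. The wing is a bar 52 mm long (its x axis), 10 mm thick (y), 36 mm high; right under it sit a round boss 24 mm across and the lock nut, down to the crosshead's top 39 mm below this point. It turns about the vertical and does not rise or sink.
- screw (a joint): Angle of the screw, 0 (gate up) to 7 rad; grows clockwise seen from above, which lowers the gate 0.955 mm per rad. Stiff (0.06 Nm), stays where left. Unloaded, the shoe should stand 9.0 mm above the bed at 0, but it has been re-ground and may sit up to 0.9 mm higher or lower: only the drag shows its true height. Starts 1.5 to 2.3.
- blade: The setting blade to use: red block handle 50 x 14 x 26 mm (x, y, z) on a flat steel blade 5 mm thick, 20 mm wide, 0.18 kg in all. Origin at the handle's centre, 13 mm above the one flat underside of handle and blade; x points to the tip. Starts flat on the mat. A nip of about 4 N (level pull or push 4 to 6 N) is right; over 20 N spoils it.
- blade_tip (a point): Middle of the underside at the blade's tip, 130 mm in front of the handle's centre (the last 5 mm are 2.5 mm thick). In place it is 6 to 40 mm beyond gap. Dry steel, friction about 0.5 +-25 percent: about 1 N slides the free blade, 1 N more for each newton of nip, and 0.5 N for each newton the hand presses it down (less if it lifts).
- blade8: The other setting blade, green handle, same but 8 mm thick: not to be used. Origin at the centre of the handle. The two blades lie side by side on the mat, either may be on either side.
- mat: Black rubber mat 200 x 190 x 4 mm on the table, holding the two blades at the start; origin at the centre of its underside.
- ring0: Loose grey rubber ring, 42 mm across, 12 mm high, bystander.
- ring1: Loose grey rubber ring, as ring0, bystander.
- ring2: Loose grey rubber ring, as ring0, bystander.
- ring3: Loose grey rubber ring, as ring0, bystander.
- spanner: Steel spanner 150 mm long for the lock nut, bystander.
- oil: Yellow oil bottle, 40 mm across, 100 mm high, bystander.
- marker: Blue marker pen, 14 mm thick, 120 mm long, bystander.
Things that resemble listed ones, but are neither listed nor needed, are in the scene too. What is shaped like the blade but purple or turquoise is not meant.

How it is judged (in metres and radians):
On the way, in this order (a step that is already met when the one before it is completed fails the run):
1. the red-handled blade lies flat on the bed under the gate, its tip 6 to 40 mm beyond the middle of the gap (x of blade_tip in the frame of gap between 0.006 and 0.04 m and z of blade_tip in the frame of gap below 0.003 m and angle between blade's own z axis and vertical below 0.05 rad and y of blade_tip in the frame of gap between -0.02 and 0.02 m), for 0.2 s.
2. the blade is slid along under the gate while the shoe nips it with 2 to 8 N (all of step 1 and contact force between bridge and blade between 2 and 8 N and linear speed of blade above 0.003 m/s), for 0.1 s.
At the end, for the whole second after the job is handed in: the red-handled blade lies flat and still on the bed under the gate, tip 6 to 40 mm beyond the middle of the gap and within 20 mm of the bed's middle line, nipped by the shoe with a contact force of 2 to 8 N; blade and screw let go (all of step 1 and contact force between bridge and blade between 2 and 8 N and linear speed of blade below 0.01 m/s and contact force between the fingers and blade below 0.1 N and contact force between the fingers and bridge below 0.1 N); the robot touches nothing.
It fails at once if the blade is squeezed by the gate, or rammed against it or the posts, with more than 20 N (contact force between bridge and blade above 20 N).
It fails at once if a bystander (ring, spanner, oil bottle, marker or the other blade) is moved by more than 30 mm (distance of any of blade8, ring0, ring1, ring2, ring3, spanner, oil, marker from where it was at the start of the episode above 0.03 m).
It also fails if it takes over 72 s, if anything falls off the work surface, if the arm or the gripper's body presses on something with over 40 N, if the wrist force passes 120 N, or if a joint passes its speed limit or range.

### The arm

A 6-joint arm with a two-finger parallel gripper is mounted at the origin on the work surface. World frame = base frame: x ahead of the robot, y to its left, z up, the work surface at z = 0. Lengths are in mm, angles in rad, forces in N, time in s.
With the tool pointing down it reaches from about 275 to 725 mm from the base axis. Payload 5.6 kg.
Tool frame: the origin (TCP) lies on the centre line of the jaws, within the pads' length; the fingertips stand arm.tip_reach ahead of it and the grasp point (between the pads) lies 6 mm ahead of it (arm.tip_reach is the distance from the TCP to the fingertips, in mm); y points along the fingers, z is the direction in which the jaws open and shut, and the axes are right-handed (so a half turn about y gives the same grasp; the last joint's range is limited). The gripper opens to 85 mm and grips with 20 to 120 N. Pads are 22 mm wide; open, the fingers measure 114 mm over their backs; the gripper's body (76 mm by 85 mm) begins 54 mm behind the grasp point. The pads swing forward as they close: fully open they stand 13 mm farther back than shut.
Start: joints at [-1.002, 0.255, 0.108, 0, -1.424, -0.285], TCP at [154.023, -527.987, 229.783] pointing down, gripper open.
Joint ranges: [-2.95, 2.95], [-1.21, 1.97], [-1.09, 1.5], [-2.87, 1.71], [-2.94, -0.07], [-3.05, 3.05]. Speed limits (rad/s): [2.57, 2.57, 3.14, 3.14, 3.14, 3.14].

### API

Orientations are given as a 3x3 rotation matrix whose columns are the frame's x, y, z axes.
In Python, from station import arm gives the robot as it stands. The module is installed in compiled form; this text tells all that it offers.
- The arm moves only by the shell command python3 -m jog 'ROWS' [FORCE]. ROWS is JSON, a list of rows, each a list of 5 numbers: the opening, from 0 (shut) to 1 (fully open), then the shift along the tool's x, y, z in mm, then the turn about the tool's y in rad. A call has 1 to 5 rows; each row shifts and turns the pose as measured when the row begins, along the tool's axes as they then stand; what a row does not reach is not made up. A row lasts 1/12 s, in which the tool goes at most 41.7 mm and 7.16 degrees, less where a joint would pass 70% of its speed; a pose out of reach is approached as far as the arm can. A call is refused whole if a number of a shift passes 41.7 or a number of a turn 0.125, either way. A call with a gripper value outside its range is refused whole. The fingers move at their own pace and stop on an object; FORCE is the grip in N (left out, the last holds). Time passes only in rows, so rows that do not move let the fingers close. It gives the time, the measured TCP pose, the force and the opening at its end, in the units of the state.
- arm.sense(): the state, without advancing time (a new reading comes with each control period).
- arm.grab_frame(name): name is "scene" or "top" or "wrist"; returns the picture (480x640x3 uint8, blue, green, red); there is no depth.
- arm.get_calibration(name): a dict with "vfov" (degrees; the focal length in pixels is half the picture's height over the tangent of half this angle, whatever the lens; pixels are square), "cx", "cy" (the principal point, pixels), "k1" (the pictures are not rectified: a ray, as slopes to the right and down, at radius r is drawn at 1 + k1 r^2 times it, then the intrinsics apply), "R" (3x3) and "t" (3): a world point X has camera coordinates R X + t. Camera axes: x right, y down, z forward; pixel columns grow to the right and rows downward; lengths in mm; the calibration is good to about 2 mm. A picture is of the moment at which its call begins: read the wrist's pose just before it. get_calibration takes no time and is no camera call; for the wrist camera it gives the pose at the moment of the call.
- arm.close_job(): hands the job in, once; it reports no verdict.
Trained networks look in the newest picture that a camera, given by its name, has taken for a name from the list of things; names that differ only in an ending like _2 or _b are one class to them, and where a whole thing is asked for, a point or a joint stands for the part that bears it (a point fixed in the world has none). Each returns a list of dicts, best first, with "score" (0 to 1); they miss things now and then, are a little off and sometimes report something else, mostly with a low value. They report only what shows in the picture. A call takes as long as a camera call. They do not tell look-alikes from the thing itself.
- arm.recognise(camera, query): "rect" ([left, top, right, bottom] in pixels, round what is visible of it).
The state is a dict: "time": time; "joint_pos": joint angles; "qd": joint speeds; "joint_torque": joint torques, N m; "tcp_pos": TCP position; "tcp_rot": TCP orientation; "wrist_force": force on the tool from outside, world axes, zero at the start; "wrist_torque": the same for the moment, N m; "finger_gap": finger opening in mm.
Only numpy, scipy, OpenCV 4.12 (cv2) and the standard library are available. Lean on these libraries where they do the work, as an engineer would, in place of code of your own. Each camera call takes 0.05 s, during which the arm holds its last target.

## Working session

There is one attempt and no reset: what is moved stays moved. The work goes in short steps, Python scripts to look and compute and a shell command to move; the robot and the scene stay as the last step left them, time stands still between calls to the robot, and variables do not carry over. Pictures are saved under pics/ and viewed, and the job is handed in when it is done.

```bash
mkdir -p pics; ls
cat > h.py <<'E'
import numpy as np, cv2
from station import arm
def cal(n):
    c=arm.get_calibration(n); f=240/np.tan(np.radians(c['vfov'])/2); return c,f
def proj(n,X):
    c,f=cal(n); p=np.array(c['R'])@np.array(X,float)+np.array(c['t']); s=p[:2]/p[2]; s=s*(1+c['k1']*(s@s)); return s*f+[c['cx'],c['cy']]
def ray(n,uv):
    c,f=cal(n); d=(np.array(uv,float)-[c['cx'],c['cy']])/f; s=d.copy()
    for _ in range(30): s=d/(1+c['k1']*(s@s))
    R=np.array(c['R']); return -R.T@np.array(c['t']), R.T@np.array([s[0],s[1],1])
def onz(n,uv,z):
    o,d=ray(n,uv); return o+d*(z-o[2])/d[2]
E
python3 - <<'E'
from h import *
for n in ["scene","top"]:
    im=arm.grab_frame(n); cv2.imwrite(f'pics/{n}0.png',im)
    for q in ["blade","blade8","wing","bridge","bed","mat"]:
        print(n,q,[(round(r['score'],2),np.round(r['rect']).tolist()) for r in arm.recognise(n,q)][:3])
s=arm.sense(); print({k:np.round(v,3).tolist() for k,v in s.items()}, arm.tip_reach)
E
```

```text
pics
scene blade [(0.87, [443.0, 241.0, 458.0, 303.0]), (0.59, [396.0, 178.0, 424.0, 216.0]), (0.59, [137.0, 286.0, 184.0, 312.0])]
scene blade8 [(0.87, [443.0, 241.0, 458.0, 303.0]), (0.59, [396.0, 178.0, 424.0, 216.0]), (0.59, [137.0, 286.0, 184.0, 312.0])]
scene wing [(0.88, [244.0, 251.0, 270.0, 272.0]), (0.37, [136.0, 286.0, 186.0, 311.0])]
scene bridge [(0.7, [228.0, 249.0, 293.0, 299.0])]
scene bed [(0.78, [237.0, 214.0, 289.0, 325.0]), (0.5, [303.0, 347.0, 322.0, 366.0])]
scene mat [(0.59, [385.0, 233.0, 476.0, 316.0])]
top blade [(0.97, [234.0, 219.0, 243.0, 279.0]), (0.89, [197.0, 219.0, 206.0, 275.0]), (0.69, [214.0, 306.0, 253.0, 362.0])]
top blade8 [(0.97, [234.0, 219.0, 243.0, 279.0]), (0.89, [197.0, 219.0, 206.0, 275.0]), (0.69, [214.0, 306.0, 253.0, 362.0])]
top wing [(0.56, [353.0, 202.0, 381.0, 213.0])]
top bridge [(0.56, [339.0, 195.0, 391.0, 221.0])]
top bed [(0.74, [338.0, 178.0, 399.0, 293.0])]
top mat [(0.68, [181.0, 209.0, 258.0, 286.0])]
{'time': 0.7, 'joint_pos': [-1.002, 0.255, 0.108, 0.0, -1.424, -0.285], 'qd': [-0.001, 0.001, 0.001, -0.0, 0.0, 0.001], 'joint_torque': [0.0, -38.63, 23.803, 5.367, -0.0, -0.0], 'tcp_pos': [154.036, -527.98, 229.815], 'tcp_rot': [[0.96, 0.0, -0.28], [0.28, -0.0, 0.96], [0.0, -1.0, -0.0]], 'wrist_force': [1.087, 0.55, 0.066], 'wrist_torque': [-0.018, -0.01, 0.054], 'finger_gap': 85.612} 25.0
```

View pics/scene0.png

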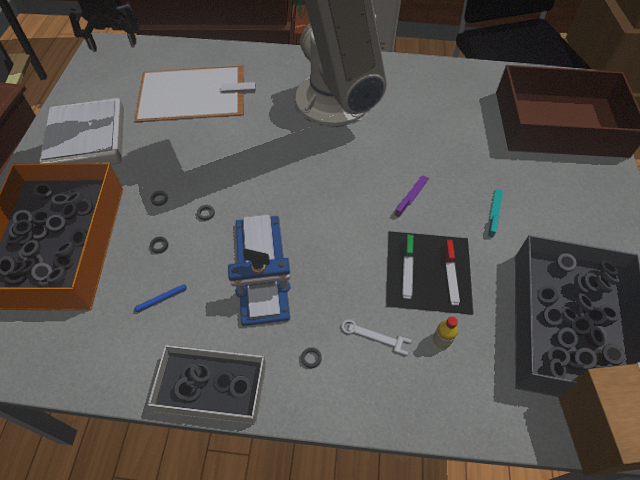

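View pics/top0.png

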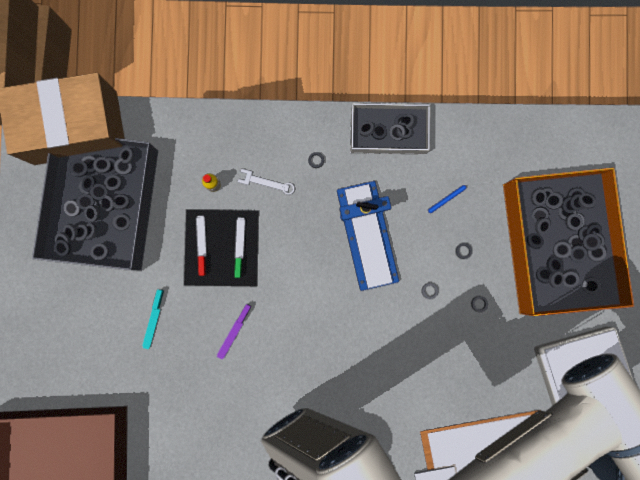

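Run:
```python
from h import *
im=cv2.imread('pics/top0.png')
c=cv2.resize(im[170:330,170:410],None,fx=3.3,fy=3.3,interpolation=cv2.INTER_CUBIC); cv2.imwrite('pics/top0c.png',c)
for n in ["scene","top"]:
    c,f=cal(n); R=np.array(c['R']); print(n,f,np.round(-R.T@c['t']),np.round(R,2).tolist(),c['k1'])
print(onz('top',(238.5,225),20),onz('top',(201.5,225),20),onz('top',(367,207.5),155))
```

```text
scene 492.4528007915129 [1135.   80.  977.] [[-0.11, 0.99, 0.01], [0.83, 0.09, -0.55], [-0.55, -0.05, -0.84]] -0.04880108790818403
top 608.5910150852137 [ 466.   30. 1589.] [[0.02, -1.0, 0.0], [-1.0, -0.02, -0.08], [0.08, -0.0, -1.0]] 0.06508643766594162
[611.12329603 226.20882227  20.        ] [609.35122608 321.35940371  20.        ] [645.8216286  -93.87569413 155.        ]
```

View crop.

View pics/top0c.png

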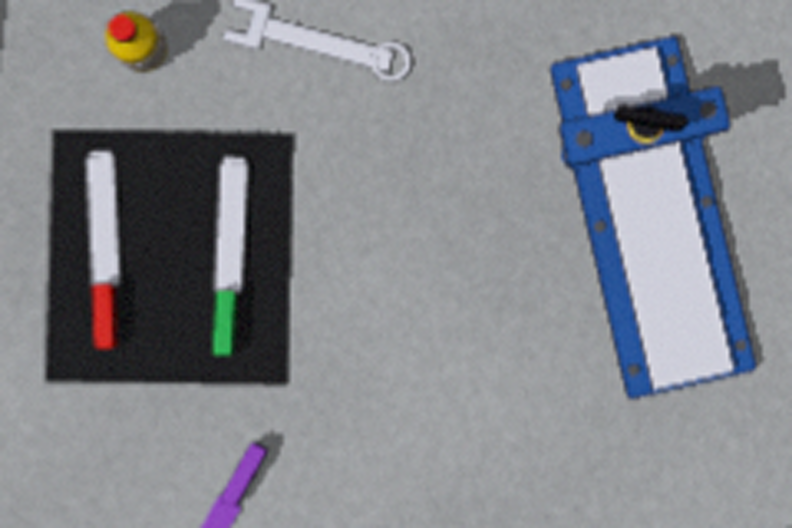

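Candidates for the blade (top view): red (201,265), green (238,267), turquoise (153,318), purple (235,330). By the description it's the red one on the mat at left.

Run:
```python
from h import *
im=cv2.imread('pics/top0.png').astype(int)
b,g,r=im[...,0],im[...,1],im[...,2]
def rc(m,x0,y0,x1,y1):
    M=np.zeros(m.shape,np.uint8); M[y0:y1,x0:x1]=m[y0:y1,x0:x1]
    n,l,st,ce=cv2.connectedComponentsWithStats(M); i=1+np.argmax(st[1:,4]); ys,xs=np.where(l==i)
    return cv2.minAreaRect(np.c_[xs,ys].astype(np.float32)),st[i]
def show(name,m,box,z):
    R,st=rc(m,*box); bp=cv2.boxPoints(R); W=np.array([onz('top',p,z)[:2] for p in bp]); 
    print(name,np.round(R[0],1),np.round(R[1],1),R[2],'ctr',onz('top',R[0],z).round(1),W.round(1).tolist()); return W
show('red',(r>120)&(g<70)&(b<70),(185,210,258,286),30)
show('green',(g>100)&(r<80)&(b<110),(185,210,258,286),30)
w=(r>170)&(g>170)&(b>170)
show('redblade',w,(185,210,220,286),9)
A=show('stripnear',w,(338,212,400,292),30)
A=show('stripfar',w,(338,180,400,205),30)
cr=lambda p:((np.array(p)+.5)/3.3-.5+170)
P=[(652,391),(734,373),(577,68),(660,45)]
W=np.array([onz('top',cr(p),30)[:2] for p in P]); print(W.round(1))
n=(W[0]+W[1])/2; f=(W[2]+W[3])/2; d=f-n; L=np.hypot(*d); d/=L; print('L',L,'yaw',np.arctan2(d[1],d[0]),'origin',n+d*193, f-d*67)
for q in ["blade","wing","screw","bridge"]:
  print(q,[(round(x['score'],2),np.round(x['rect']).tolist()) for x in arm.recognise('top',q)][:2])
```

```text
red [200.5 265.5] [19.  5.] 90.0 ctr [504.7 318.7  30. ] [[528.8, 325.8], [529.0, 313.1], [480.6, 311.5], [480.4, 324.2]]
green [237.5 267.5] [19.  5.] 90.0 ctr [501.2 224.5  30. ] [[525.3, 231.5], [525.5, 218.8], [477.1, 217.4], [476.9, 230.2]]
redblade [200.8 235. ] [38.1  7.1] 87.27368927001953 ctr [584.4 324.3   9. ] [[633.4, 337.4], [634.6, 319.1], [535.6, 311.3], [534.4, 329.5]]
stripnear [371.5 249.9] [70.7 24.3] 76.50426483154297 ctr [ 552.3 -117.3   30. ] [[632.6, -64.8], [648.4, -125.5], [472.7, -169.4], [457.1, -109.2]]
stripfar [358.1 193.7] [14.6 24. ] 75.96376037597656 ctr [696.9 -81.1  30. ] [[707.0, -46.4], [723.3, -106.3], [686.7, -115.9], [670.5, -56.0]]
[[ 454.5 -107.6]
 [ 469.5 -170.8]
 [ 705.3  -46. ]
 [ 724.6 -110.7]]
L 260.1260194470018 yaw 0.2359373232259107 origin [649.66687956 -94.05031454] [649.78940772 -94.02085694]
blade [(0.97, [234.0, 219.0, 243.0, 279.0]), (0.89, [197.0, 219.0, 206.0, 275.0])]
wing [(0.56, [353.0, 202.0, 381.0, 213.0])]
screw [(0.54, [357.0, 201.0, 376.0, 211.0]), (0.21, [339.0, 184.0, 401.0, 288.0])]
bridge [(0.56, [339.0, 195.0, 391.0, 221.0])]
```

```bash
for i in 1; do python3 -m jog '[[0.5,26,0,32,0],[0.5,26,0,32,0],[0.5,26,0,32,0],[0.5,26,0,32,0],[0.5,26,0,32,0]]' 40; done
```

```text
time: 1.32
tcp_pos: [233.2, -338.4, 226.0]
tcp_rot: [[0.963, -0.004, -0.269], [0.269, 0.003, 0.963], [-0.003, -1.0, 0.004]]
wrist_force: [2.4, 0.4, 0.0]
finger_gap: 43.1
```

```bash
python3 -m jog '[[0.5,26,0,32,0],[0.5,26,0,32,0],[0.5,26,0,32,0],[0.5,26,0,32,0],[0.5,26,0,32,0]]' 40
```

```text
time: 1.73
tcp_pos: [313.8, -146.1, 227.4]
tcp_rot: [[0.964, 0.001, -0.266], [0.266, 0.002, 0.964], [0.001, -1.0, 0.002]]
wrist_force: [1.1, -0.6, -0.3]
finger_gap: 42.8
```

```bash
python3 -m jog '[[0.5,26,0,32,0],[0.5,26,0,32,0],[0.5,26,0,32,0],[0.5,26,0,32,0],[0.5,26,0,32,0]]' 40
```

```text
time: 2.15
tcp_pos: [394.4, 46.5, 230.8]
tcp_rot: [[0.963, 0.009, -0.269], [0.269, 0.004, 0.963], [0.01, -1.0, 0.002]]
wrist_force: [1.4, -0.9, 0.6]
finger_gap: 42.6
```

```bash
python3 -m jog '[[0.5,26,0,32,0],[0.5,26,0,32,0],[0.5,26,0,32,0],[0.5,26,0,32,0],[0.5,26,0,32,0]]' 40;  python3 -m jog '[[0.5,23,0,30,0],[0.5,20,0,25,0.1],[0.5,0,0,0,0.1],[0.5,0,0,0,0]]' 40
python3 - <<'E'
from h import *
cv2.imwrite('pics/w1.png',arm.grab_frame('wrist'))
s=arm.sense(); print(s['tcp_pos'],np.round(s['tcp_rot'],3).tolist(),s['time'])
print([(round(x['score'],2),np.round(x['rect']).tolist()) for x in arm.recognise('wrist','blade')])
E
```

```text
time: 2.57
tcp_pos: [474.3, 238.8, 234.2]
tcp_rot: [[0.962, 0.013, -0.273], [0.273, 0.006, 0.962], [0.015, -1.0, 0.003]]
wrist_force: [0.2, -1.2, 0.4]
finger_gap: 42.8
time: 2.9
tcp_pos: [502.8, 314.2, 231.3]
tcp_rot: [[0.997, 0.011, -0.074], [0.074, 0.005, 0.997], [0.012, -1.0, 0.004]]
wrist_force: [0.5, -0.7, 0.2]
finger_gap: 42.4
[502.56873586 313.83553093 230.87885579] [[0.997, 0.011, -0.078], [0.078, 0.004, 0.997], [0.011, -1.0, 0.004]] 2.95
[(0.9, [198.0, 0.0, 272.0, 103.0]), (0.71, [422.0, 0.0, 497.0, 153.0]), (0.7, [316.0, 178.0, 334.0, 309.0]), (0.58, [230.0, 170.0, 248.0, 298.0])]
```

View pics/w1.png

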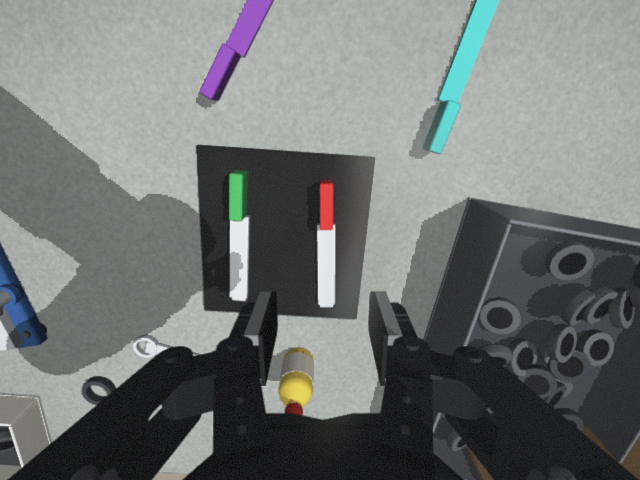

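Run:
```python
from h import *
im=cv2.imread('pics/w1.png').astype(int); b,g,r=im[...,0],im[...,1],im[...,2]
m=((r>120)&(g<70)&(b<70)); m[:170]=0;m[235:]=0
ys,xs=np.where(m); R=cv2.minAreaRect(np.c_[xs,ys].astype(np.float32)); print(R, xs.min(),xs.max(),ys.min(),ys.max())
# top-face edge at back end (camera sees it from front? ) use extremes with z guesses
w=((r>150)&(g>150)&(b>150)); w[:,:312]=0; w[:,340:]=0; w[:222]=0; w[312:]=0
ys2,xs2=np.where(w); R2=cv2.minAreaRect(np.c_[xs2,ys2].astype(np.float32)); print(R2)
print('handle top rect ctr z30',onz('wrist',R[0],30))
for u,v in [(326.5,181),(327,229)]: print(onz('wrist',(u,v),30),onz('wrist',(u,v),9))
vs=range(235,300,10)
L=[onz('wrist',((xs2[ys2==v].min()+xs2[ys2==v].max())/2,v),9)[:2] for v in vs]; L=np.array(L)
p=np.polyfit(L[:,0],L[:,1],1); print('yaw',np.arctan(p[0]),'line y at x=505',np.polyval(p,505))
print('tip',onz('wrist',(326.5,ys2.max()),8))
hv=range(184,226,5); H=np.array([onz('wrist',((xs[ys==v].min()+xs[ys==v].max())/2,v),30)[:2] for v in hv]); print(H.round(1).tolist())
c,f=cal('wrist');print(-np.array(c['R']).T@c['t'])
```

```text
((325.9999694824219, 205.49998474121094), (11.999998092651367, 44.99999237060547), 0.0) 320 332 183 228
((325.5, 265.5), (81.0, 17.0), 90.0)
handle top rect ctr z30 [502.74918816 317.44172944  30.        ]
[477.52748928 315.82745267  30.        ] [481.0650624  316.42209357   9.        ]
[527.96171147 320.61867176  30.        ] [534.57449373 321.50545557   9.        ]
yaw 0.08858609251552728 line y at x=505 317.4662925554514
tip [632.79075313 329.26658371   8.        ]
[[480.6, 315.6], [485.7, 316.0], [490.8, 316.4], [496.0, 316.9], [501.2, 317.3], [506.4, 317.8], [511.8, 318.2], [517.1, 318.7], [522.6, 318.6]]
[419.51037858 306.07518874 374.40541081]
```

```bash
python3 -m jog '[[0.5,0,40,2,0],[0.5,-1,40,1,0],[0.5,0,40,1,0],[0.5,-1,30,0,0],[0.5,0,10,0,0]]' 40
python3 - <<'E'
from h import *
cv2.imwrite('pics/w2.png',arm.grab_frame('wrist'))
s=arm.sense(); print(s['tcp_pos'],np.round(s['tcp_rot'],3).tolist(),s['wrist_force'])
E
```

```text
time: 3.42
tcp_pos: [505.6, 315.5, 75.2]
tcp_rot: [[0.995, 0.025, -0.092], [0.091, 0.016, 0.996], [0.027, -1.0, 0.014]]
wrist_force: [-0.7, -0.9, -0.6]
finger_gap: 42.7
[505.13676765 314.91584106  74.39579115] [[0.996, 0.024, -0.091], [0.091, 0.015, 0.996], [0.025, -1.0, 0.012]] [-1.35266178 -1.34929246 -2.53211859]
```

View pics/w2.png

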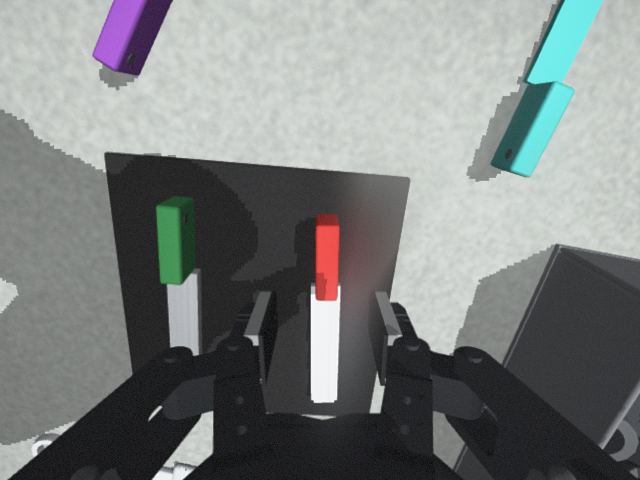

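```bash
python3 -m jog '[[0.5,-1,12,1,0],[0.5,-1,12,1,0],[0.5,-1,12,0,0],[0.5,0,6,0,0],[0.5,0,0,0,0]]' 40
python3 - <<'E'
from h import *
cv2.imwrite('pics/w3.png',arm.grab_frame('wrist'))
s=arm.sense(); print(s['tcp_pos'],np.round(s['tcp_rot'],3).tolist(),s['wrist_force'])
E
```

```text
time: 3.88
tcp_pos: [504.9, 314.2, 37.1]
tcp_rot: [[0.995, 0.03, -0.1], [0.099, 0.018, 0.995], [0.032, -0.999, 0.015]]
wrist_force: [0.1, -0.4, -0.3]
finger_gap: 42.6
[505.20954283 314.36374274  37.79387368] [[0.995, 0.031, -0.1], [0.099, 0.019, 0.995], [0.033, -0.999, 0.016]] [-0.18918114 -0.69407042 -0.06832772]
```

View pics/w3.png

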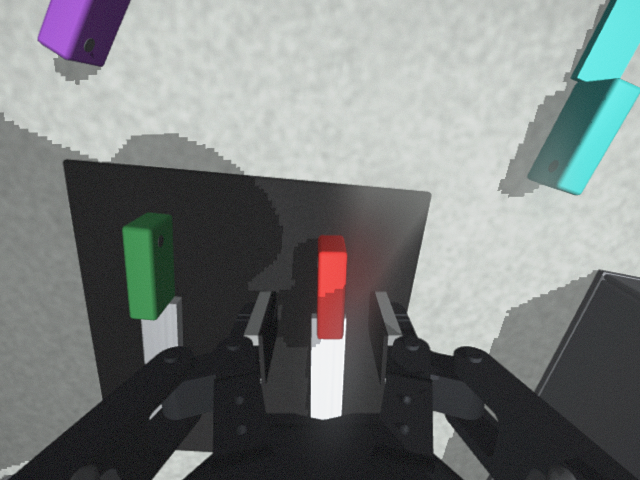

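```bash
python3 -m jog '[[0.5,-1,4,3,0.01],[0.2,-1,0,0,0],[0.1,0,0,0,0],[0,0,0,0,0],[0,0,0,0,0]]' 40
python3 -m jog '[[0,0,0,0,0],[0,0,0,0,0],[0,0,0,0,0]]' 40
python3 - <<'E'
from h import *
cv2.imwrite('pics/w4.png',arm.grab_frame('wrist'))
s=arm.sense(); print(s['tcp_pos'],np.round(s['tcp_rot'],3).tolist(),s['wrist_force'],s['finger_gap'])
E
```

```text
time: 4.35
tcp_pos: [505.0, 318.7, 38.2]
tcp_rot: [[0.995, 0.037, -0.09], [0.09, 0.024, 0.996], [0.039, -0.999, 0.02]]
wrist_force: [0.4, 0.1, -1.0]
finger_gap: 0.1
time: 4.6
tcp_pos: [505.3, 319.0, 38.8]
tcp_rot: [[0.995, 0.037, -0.091], [0.09, 0.024, 0.996], [0.039, -0.999, 0.021]]
wrist_force: [0.5, 0.1, 0.4]
finger_gap: 0.3
[505.25345442 319.01331079  38.79509535] [[0.995, 0.037, -0.091], [0.09, 0.024, 0.996], [0.039, -0.999, 0.021]] [ 0.96381642  0.1645881  -0.34888611] 0.24788814303747675
```

View pics/w4.png

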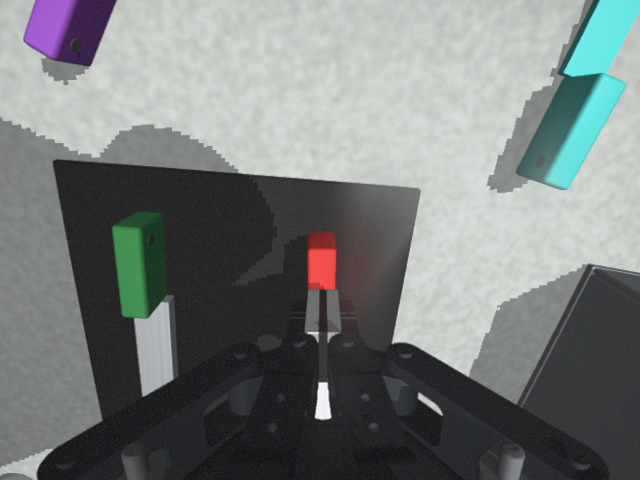

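Run:
```python
from h import *
s=arm.sense(); p=np.array(s['tcp_pos']);R=np.array(s['tcp_rot'])
for k in [0,6,25]: print(k,p+R[:,1]*k,proj('wrist',p+R[:,1]*k))
for x in (478,503,528): print(x,proj('wrist',(x,317.5+.086*(x-503),30)),proj('wrist',(x,317.5+.086*(x-503),4)))
cv2.imwrite('pics/s4.png',arm.grab_frame('scene')[180:360,330:530].repeat(4,0).repeat(4,1)[:600])
c,f=cal('wrist');print(-np.array(c['R']).T@c['t'])
```

```text
0 [505.25345442 319.01331079  38.79509535] [321.75126443 304.88142718]
6 [505.47744306 319.15801339  32.80102409] [321.7844527  298.75134991]
25 [506.18674042 319.61623827  13.81979844] [321.87625381 281.80139327]
478 [318.929465   244.20413345] [318.43809743 226.3588959 ]
503 [318.80617379 291.24031651] [318.35173957 268.33688728]
528 [318.69779213 333.49593891] [318.27524629 306.59249063]
[418.70136063 308.55280946 179.34236671]
```

View pics/s4.png

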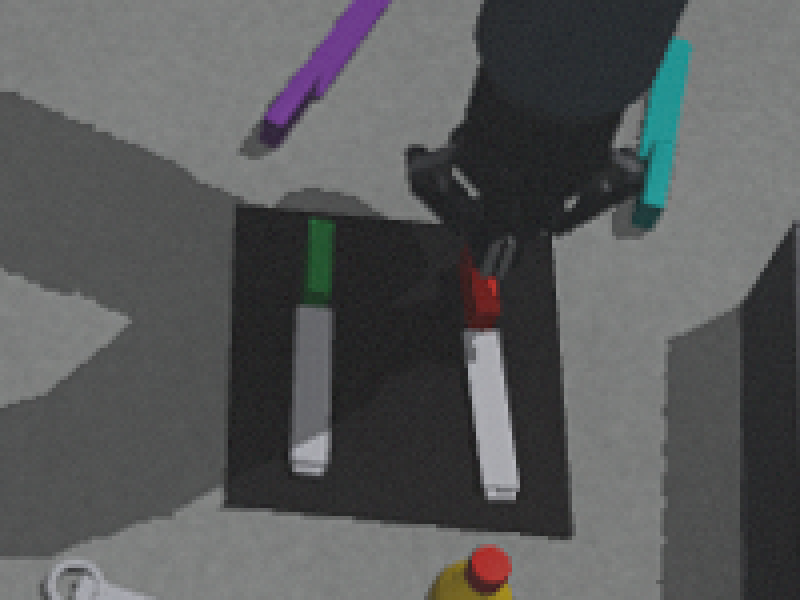

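Run:
```python
from h import *
for z in (5,14,20,30,40): print(z,(proj('scene',(516,319,z))-[330,180])*4, (proj('scene',(495,319,z))-[330,180])*4, proj('wrist',(495,319,z)),proj('wrist',(516,319,z)))
im=arm.grab_frame('scene')[220:280,410:480]; cv2.imwrite('pics/s5.png',cv2.resize(im,None,fx=10,fy=10,interpolation=cv2.INTER_CUBIC))
im=arm.grab_frame('wrist')[220:440,220:440]; cv2.imwrite('pics/w5.png',cv2.resize(im,None,fx=2.7,fy=2.7,interpolation=cv2.INTER_CUBIC))
```

```text
5 [475.35858883 310.23086518] [474.10674723 279.7196042 ] [322.37702731 256.45648848] [319.04280704 289.67334784]
14 [478.86576594 302.12661194] [477.56745751 271.49622075] [322.70858655 263.30739937] [319.21361678 297.724077  ]
20 [481.22921741 296.66383245] [479.89929595 265.95384262] [322.94718607 268.23727903] [319.33619814 303.49865224]
30 [485.2141387  287.45069415] [483.83036931 256.60774147] [323.38041297 277.18800091] [319.55804588 313.9430625 ]
40 [489.25741736 278.0993402 ] [487.81830976 247.12307776] [323.86489533 287.19693117] [319.80503377 325.56132235]
```

View pics/s5.png

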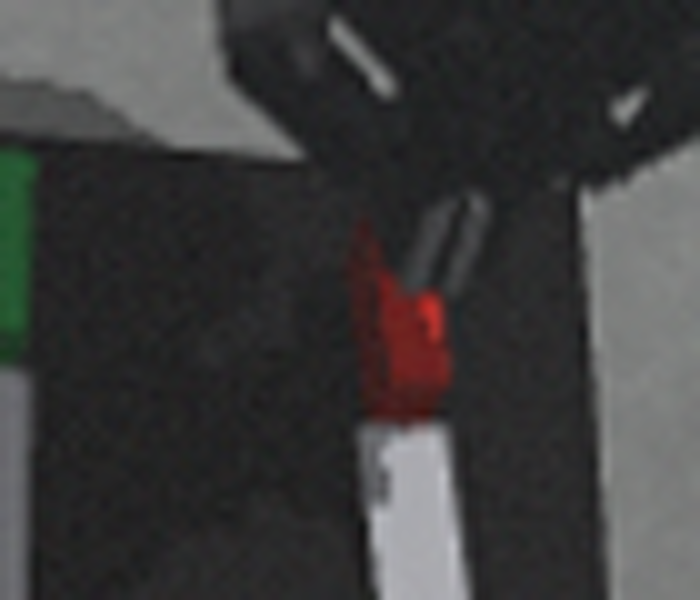

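View pics/w5.png

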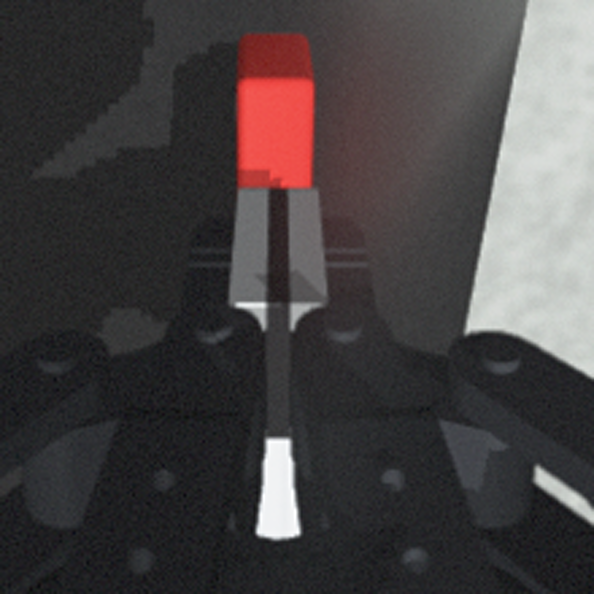

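```bash
python3 -m jog '[[0.5,0,0,0,0],[0.5,0,0,-1,0],[0.5,0,0,-1,0],[0.5,0,3,0,0],[0.5,0,3,0,0]]' 40; python3 -m jog '[[0.45,0,4,0,0],[0.45,0,4,0,0],[0.45,0,0,0,0]]' 40
python3 - <<'E'
from h import *
print(arm.tip_reach)
im=arm.grab_frame('scene')[220:280,410:480]; cv2.imwrite('pics/s6.png',cv2.resize(im,None,fx=8,fy=8,interpolation=cv2.INTER_CUBIC))
im=arm.grab_frame('wrist'); cv2.imwrite('pics/w6.png',im)
s=arm.sense(); p=np.array(s['tcp_pos']);R=np.array(s['tcp_rot'])
for k in [0,6,25]: print(k,p+R[:,1]*k,proj('wrist',p+R[:,1]*k))
E
```

```text
time: 5.22
tcp_pos: [505.9, 317.1, 32.7]
tcp_rot: [[0.995, 0.038, -0.091], [0.09, 0.025, 0.996], [0.04, -0.999, 0.021]]
wrist_force: [-0.1, -0.2, -0.6]
finger_gap: 42.6
time: 5.47
tcp_pos: [505.8, 316.8, 22.8]
tcp_rot: [[0.995, 0.037, -0.09], [0.09, 0.024, 0.996], [0.039, -0.999, 0.02]]
wrist_force: [-0.2, 0.2, -0.2]
finger_gap: 38.4
25.0
0 [506.11648727 317.12290594  23.59013546] [321.84879458 304.91819885]
6 [506.34115242 317.26773718  17.59609263] [321.87924865 298.78726185]
25 [507.05259204 317.72636945  -1.38504301] [321.96348489 281.83495297]
```

View pics/s6.png

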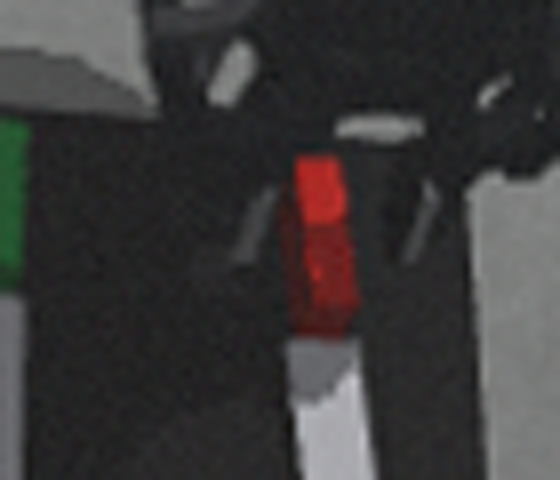

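View pics/w6.png

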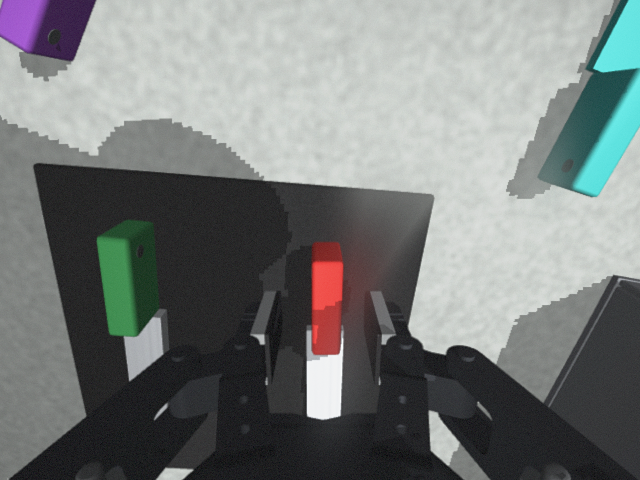

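```bash
python3 -m jog '[[0.45,0,3,0,0],[0.45,0,3,0,0],[0.45,0,0,0,0]]' 40;python3 -m jog '[[0.45,0,3,0,0],[0.45,0,0,0,0]]' 40
python3 - <<'E'
from h import *
im=arm.grab_frame('wrist'); cv2.imwrite('pics/w7.png',im)
s=arm.sense(); p=np.array(s['tcp_pos']);print(p,s['wrist_force'])
print(proj('scene',(528,320,30)),proj('scene',(478,316,30)))
E
```

```text
time: 5.82
tcp_pos: [506.7, 317.6, 17.4]
tcp_rot: [[0.995, 0.038, -0.091], [0.09, 0.025, 0.996], [0.04, -0.999, 0.021]]
wrist_force: [-0.1, 1.1, 0.2]
finger_gap: 38.1
time: 5.98
tcp_pos: [506.8, 317.6, 14.1]
tcp_rot: [[0.995, 0.038, -0.091], [0.09, 0.025, 0.996], [0.04, -0.999, 0.021]]
wrist_force: [-0.3, -0.0, 0.4]
finger_gap: 38.4
[507.00079032 317.77799229  14.49035183] [ 0.4783738  -0.20805026  0.61930245]
[451.94535892 256.38162907] [449.38493441 237.90265841]
```

View pics/w7.png

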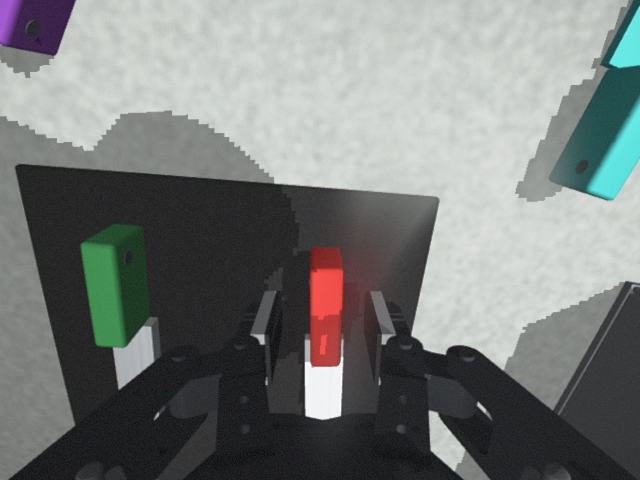

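```bash
python3 -m jog '[[0.2,-1,0,0,0],[0,0,0,0,0],[0,0,0,0,0],[0,0,0,0,0],[0,0,0,0,0]]' 40
python3 - <<'E'
from h import *
im=arm.grab_frame('wrist'); cv2.imwrite('pics/w8.png',im)
s=arm.sense(); p=np.array(s['tcp_pos']);print(p,s['wrist_force'],s['finger_gap'])
E
```

```text
time: 6.45
tcp_pos: [506.1, 317.8, 14.7]
tcp_rot: [[0.995, 0.039, -0.091], [0.09, 0.025, 0.996], [0.041, -0.999, 0.022]]
wrist_force: [0.1, 0.6, -0.2]
finger_gap: 12.7
[506.0846952  317.79000355  14.73111865] [ 0.26672537 -0.38801384 -0.71644212] 12.718447264591084
```

View pics/w8.png

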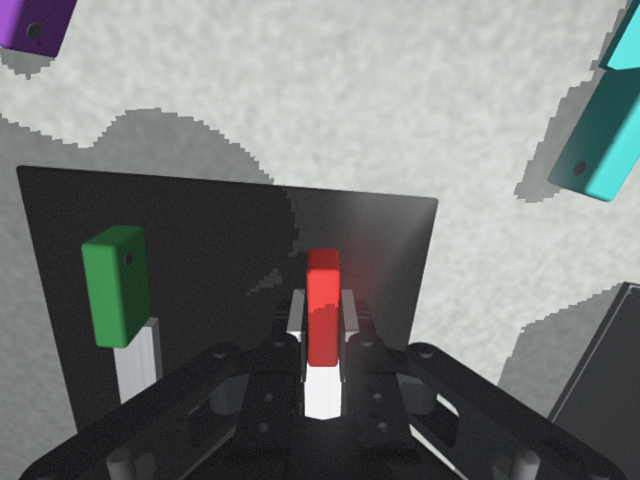

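```bash
python3 -m jog '[[0,0,0,0,0],[0,0,0,0,0],[0,0,-5,0,0],[0,0,-15,0,0],[0,0,-10,0,0]]' 40
python3 - <<'E'
from h import *
im=arm.grab_frame('wrist'); cv2.imwrite('pics/w9.png',im)
s=arm.sense(); p=np.array(s['tcp_pos']);print(p,s['wrist_force'],s['finger_gap'])
im=arm.grab_frame('scene')[200:320,390:500]; cv2.imwrite('pics/s9.png',cv2.resize(im,None,fx=5,fy=5,interpolation=cv2.INTER_CUBIC))
E
```

```text
time: 6.92
tcp_pos: [502.7, 315.3, 42.7]
tcp_rot: [[0.995, 0.033, -0.09], [0.089, 0.021, 0.996], [0.035, -0.999, 0.018]]
wrist_force: [0.6, -0.1, -1.3]
finger_gap: 13.1
[503.45970768 315.9164248   44.56028921] [ 0.50209265  0.86702461 -0.2322918 ] 12.591773573291453
```

View pics/s9.png

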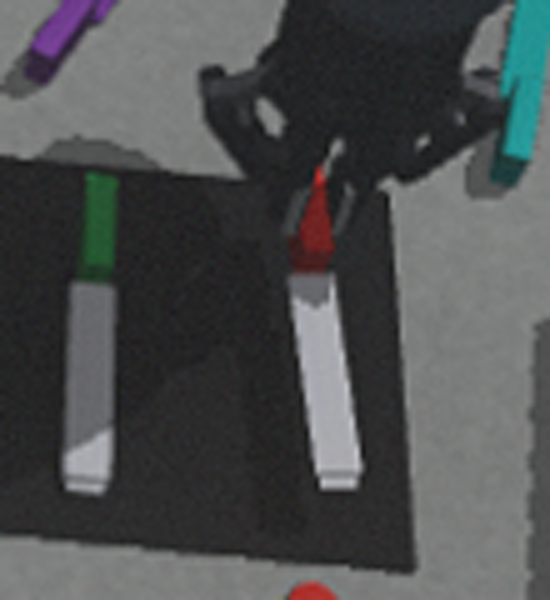

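View pics/w9.png

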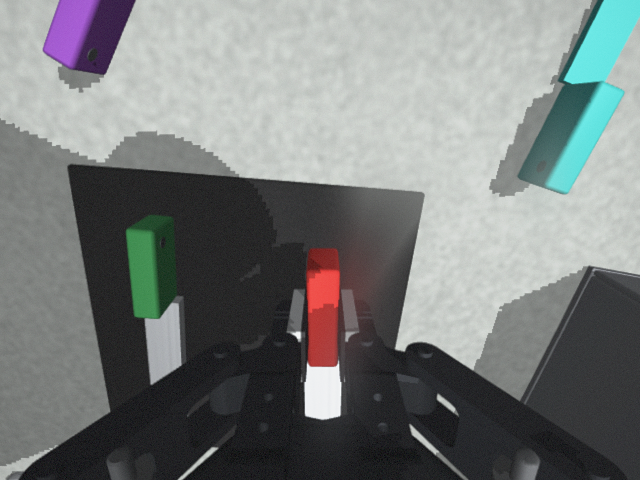

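```bash
python3 -m jog '[[0,0,-25,0,0],[0,0,-25,0,0],[0,-6,0,-20,0],[0,-6,0,-37,0],[0,-6,0,-37,0]]' 40; python3 -m jog '[[0,-6,0,-37,0],[0,-6,0,-37,0],[0,-6,0,-37,0],[0,-6,0,-37,0],[0,-6,0,-37,0]]' 40; python3 -m jog '[[0,-6,0,-37,0],[0,-6,0,-37,0],[0,-6,0,-37,0],[0,-6,0,-37,0],[0,0,0,0,-0.05]]' 40
```

```text
time: 7.43
tcp_pos: [491.9, 222.8, 91.1]
tcp_rot: [[0.995, 0.035, -0.096], [0.095, 0.024, 0.995], [0.037, -0.999, 0.021]]
wrist_force: [0.8, -0.5, -0.7]
finger_gap: 12.7
time: 7.85
tcp_pos: [476.6, 28.7, 84.4]
tcp_rot: [[0.994, 0.035, -0.1], [0.099, 0.026, 0.995], [0.037, -0.999, 0.022]]
wrist_force: [0.2, -0.5, -1.4]
finger_gap: 13.2
time: 8.27
tcp_pos: [463.0, -132.6, 78.7]
tcp_rot: [[0.989, 0.034, -0.145], [0.144, 0.026, 0.989], [0.037, -0.999, 0.021]]
wrist_force: [0.0, 1.1, -2.0]
finger_gap: 12.9
```

```bash
python3 -m jog '[[0,0,0,0,-0.05],[0,0,0,0,-0.05],[0,0,0,0,0]]' 40
python3 - <<'E'
from h import *
im=arm.grab_frame('wrist'); cv2.imwrite('pics/w10.png',im)
s=arm.sense(); p=np.array(s['tcp_pos']);print(p,np.round(s['tcp_rot'],3).tolist(),s['wrist_force'],s['finger_gap'])
im=arm.grab_frame('scene')[180:340,190:330]; cv2.imwrite('pics/s10.png',cv2.resize(im,None,fx=3.75,fy=3.75,interpolation=cv2.INTER_CUBIC))
im=arm.grab_frame('top')[150:320,300:440]; cv2.imwrite('pics/t10.png',cv2.resize(im,None,fx=3.5,fy=3.5,interpolation=cv2.INTER_CUBIC))
E
```

```text
time: 8.52
tcp_pos: [461.0, -136.3, 77.2]
tcp_rot: [[0.97, 0.032, -0.242], [0.241, 0.026, 0.97], [0.037, -0.999, 0.018]]
wrist_force: [0.4, 1.0, -0.5]
finger_gap: 13.2
[ 460.95437504 -136.14598947   77.20225341] [[0.97, 0.032, -0.24], [0.239, 0.026, 0.971], [0.037, -0.999, 0.018]] [-1.75439374 -0.07926044 -2.05756162] 12.800847637539672
```

View pics/s10.png

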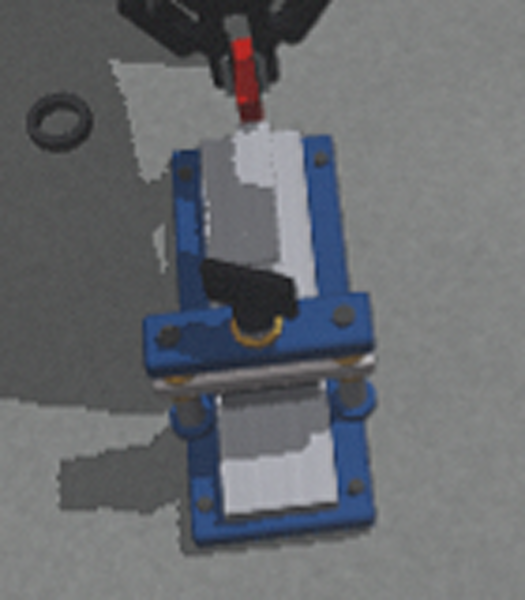

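View pics/w10.png

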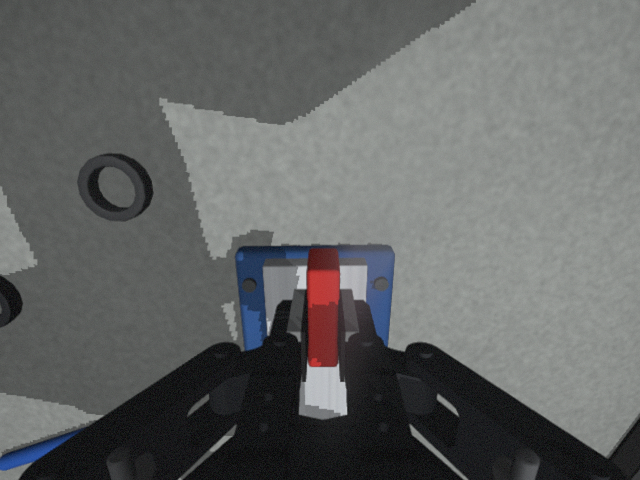

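View pics/t10.png

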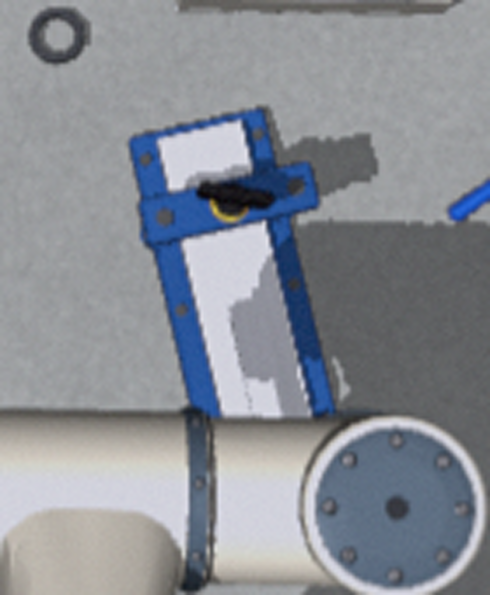

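Run:
```python
from h import *
for uv in [(264,266),(367,266)]: print(onz('wrist',uv,30))
d=np.array([np.cos(.243),np.sin(.243)]); o=np.array([649.7,-94])
print('pred',o-193*d+32*np.array([-d[1],d[0]]),o-193*d-32*np.array([-d[1],d[0]]))
p=np.array(arm.sense()['tcp_pos'][:2])-o; print('tcp in bed',p@d,p@np.array([-d[1],d[0]]))
```

```text
[ 471.33182038 -168.39381078   30.        ]
[ 456.79628921 -107.74200913   30.        ]
pred [ 454.67054595 -109.37894839] [ 470.0699422 -171.4986602]
tcp in bed -192.8483039559658 4.8979694062689045
```

```bash
python3 -m jog '[[0,22,0,-2,0],[0,22,0,-2,0],[0,0,10,0,0],[0,0,10,0,0],[0,0,8,0,0]]' 40; python3 -m jog '[[0,0,0,0,0],[0,0,0,0,0]]' 40
python3 - <<'E'
from h import *
im=arm.grab_frame('scene')[180:340,190:330]; cv2.imwrite('pics/s11.png',cv2.resize(im,None,fx=3.75,fy=3.75,interpolation=cv2.INTER_CUBIC))
s=arm.sense(); p=np.array(s['tcp_pos']);print(p,np.round(s['tcp_rot'],3).tolist(),s['wrist_force'],s['finger_gap'])
E
```

```text
time: 9.08
tcp_pos: [509.4, -126.0, 51.7]
tcp_rot: [[0.971, 0.037, -0.237], [0.237, 0.026, 0.971], [0.042, -0.999, 0.017]]
wrist_force: [-0.7, -0.7, -2.4]
finger_gap: 12.5
time: 9.25
tcp_pos: [507.8, -125.2, 49.4]
tcp_rot: [[0.971, 0.033, -0.237], [0.236, 0.027, 0.971], [0.038, -0.999, 0.018]]
wrist_force: [-0.2, 0.3, -1.0]
finger_gap: 13.1
[ 507.50285704 -125.22566052   49.37513284] [[0.971, 0.032, -0.237], [0.236, 0.027, 0.971], [0.038, -0.999, 0.018]] [-0.4833719   0.15833906 -2.28446048] 12.946190937555372
```

View pics/s11.png

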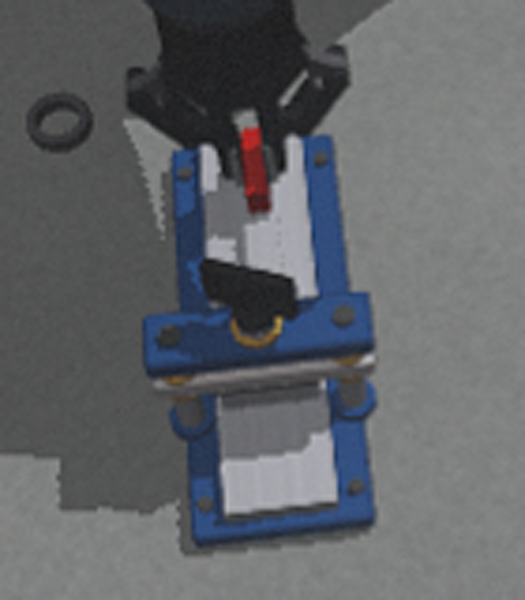

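```bash
python3 -m jog '[[0,0,3,-1,0],[0,0,2,-1,0],[0,0,1,0,0],[0,0,0,0,0]]' 40; for k in 1 ; do python3 -m jog '[[0,0,1,0,0],[0,0,0,0,0]]' 40;  python3 -m jog '[[0,0,1,0,0],[0,0,0,0,0]]' 40; done; python3 -c "
from h import *
for i in range(3): arm.grab_frame('wrist'); s=arm.sense(); print(s['tcp_pos'],s['wrist_force'])"
```

```text
time: 9.63
tcp_pos: [508.5, -127.2, 44.2]
tcp_rot: [[0.971, 0.035, -0.237], [0.236, 0.027, 0.971], [0.04, -0.999, 0.018]]
wrist_force: [-0.9, 0.1, -1.3]
finger_gap: 12.8
time: 9.8
tcp_pos: [508.6, -127.4, 43.5]
tcp_rot: [[0.971, 0.035, -0.236], [0.235, 0.027, 0.972], [0.041, -0.999, 0.018]]
wrist_force: [1.1, -0.6, -2.1]
finger_gap: 12.9
time: 9.97
tcp_pos: [508.8, -127.4, 42.6]
tcp_rot: [[0.971, 0.036, -0.236], [0.235, 0.027, 0.972], [0.041, -0.999, 0.017]]
wrist_force: [-0.4, -0.0, -2.0]
finger_gap: 12.4
[ 508.89543898 -127.44952594   42.76970677] [-0.78434121 -0.29029983 -2.04495751]
[ 508.94477593 -127.42913966   42.80271163] [-0.80145548 -0.27421617 -1.60955992]
[ 508.9373754  -127.40827371   42.81098138] [ 0.21671335 -0.33115405 -2.02201167]
```

```bash
python3 -m jog '[[0,0,1,0,0],[0,0,0,0,0]]' 40;  python3 -m jog '[[0,0,1,0,0],[0,0,0,0,0]]' 40; python3 -c "
from h import *
for i in range(3): arm.grab_frame('wrist'); s=arm.sense(); print(s['tcp_pos'],s['wrist_force'])"
```

```text
time: 10.28
tcp_pos: [509.1, -127.4, 41.8]
tcp_rot: [[0.971, 0.036, -0.236], [0.235, 0.027, 0.972], [0.041, -0.999, 0.017]]
wrist_force: [-0.4, 0.4, -2.5]
finger_gap: 12.6
time: 10.45
tcp_pos: [509.2, -127.4, 40.8]
tcp_rot: [[0.971, 0.036, -0.237], [0.236, 0.027, 0.971], [0.042, -0.999, 0.017]]
wrist_force: [-0.3, 0.4, -1.8]
finger_gap: 12.9
[ 509.2551419  -127.36428836   40.86298292] [-1.00856934 -0.67659713 -1.53614092]
[ 509.26390328 -127.37564639   40.89528319] [ 0.48685549 -0.44453103 -0.94086331]
[ 509.25595933 -127.35349804   40.93080946] [-0.08077017 -0.106453   -1.97163057]
```

```bash
python3 -m jog '[[0,0,1,0,0],[0,0,0,0,0]]' 40;  python3 -m jog '[[0,0,1,0,0],[0,0,0,0,0]]' 40; python3 -c "
from h import *
for i in range(3): arm.grab_frame('wrist'); s=arm.sense(); print(s['tcp_pos'],s['wrist_force'])"
```

```text
time: 10.77
tcp_pos: [509.5, -127.4, 40.9]
tcp_rot: [[0.971, 0.037, -0.237], [0.236, 0.026, 0.971], [0.042, -0.999, 0.017]]
wrist_force: [0.1, 0.2, -1.5]
finger_gap: 12.8
time: 10.93
tcp_pos: [509.8, -127.4, 40.8]
tcp_rot: [[0.971, 0.038, -0.237], [0.236, 0.026, 0.971], [0.043, -0.999, 0.016]]
wrist_force: [-0.4, -0.0, -2.0]
finger_gap: 13.1
[ 509.86616112 -127.42638374   40.70914587] [-0.17693641 -0.34978635 -1.05762529]
[ 509.89528276 -127.39236058   40.63644738] [-1.09231219  0.12052984  1.67463678]
[ 509.88328765 -127.41797419   40.64099657] [0.20284881 0.97353555 0.18720529]
```

```bash
python3 -m jog '[[0,5,0.2,0,0],[0,5,0.2,0,0],[0,5,0.2,0,0],[0,0,0,0,0]]' 40; python3 -m jog '[[0,5,0.2,0,0],[0,5,0.2,0,0],[0,5,0.2,0,0],[0,0,0,0,0]]' 40
python3 - <<'E'
from h import *
im=arm.grab_frame('scene')[180:340,190:330]; cv2.imwrite('pics/s12.png',cv2.resize(im,None,fx=3.75,fy=3.75,interpolation=cv2.INTER_CUBIC))
s=arm.sense(); p=np.array(s['tcp_pos']);print(p,np.round(s['tcp_rot'],3).tolist(),s['wrist_force'],s['finger_gap'])
E
```

```text
time: 11.42
tcp_pos: [525.4, -124.0, 40.6]
tcp_rot: [[0.971, 0.037, -0.237], [0.236, 0.025, 0.971], [0.042, -0.999, 0.016]]
wrist_force: [0.4, 0.6, 0.9]
finger_gap: 12.8
time: 11.75
tcp_pos: [541.8, -120.3, 40.7]
tcp_rot: [[0.971, 0.037, -0.237], [0.237, 0.025, 0.971], [0.041, -0.999, 0.015]]
wrist_force: [0.1, -0.2, 0.9]
finger_gap: 12.6
[ 541.70138518 -120.25148785   40.65378571] [[0.971, 0.037, -0.237], [0.237, 0.025, 0.971], [0.042, -0.999, 0.015]] [ 0.85192158 -0.11801569 -0.21119601] 13.048089005146917
```

View pics/s12.png

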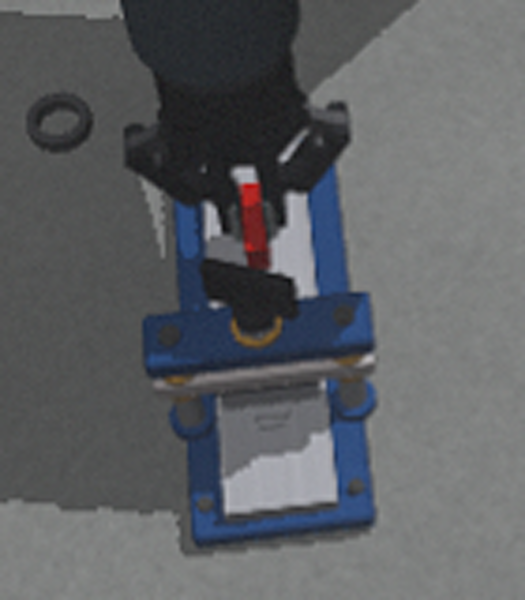

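Run:
```python
from h import *
d=np.array([.972,.236]);n=np.array([-.236,.972]);o=np.array([650,-94])
for uv in [(258,415),(290,415),(263,428),(283,428)]:
    w=onz('scene',np.array(uv)/3.75+[190,180],33); q=w[:2]-o; print(w.round(1),q@d,q@n)
```

```text
[663.2 -97.8  33. ] 11.96851484651729 -6.782546110586741
[661.2 -79.6  33. ] 14.268985419227295 11.39551351634065
[671.1 -93.5  33. ] 20.634594460144317 -4.478842213846517
[669.8 -82.2  33. ] 22.066052187127084 6.83430336083465
```

```bash
python3 -m jog '[[0.3,0,0,0,0],[0.4,0,0,0,0],[0.4,0,0,0,0],[0.4,0,0,0,0]]' 40; python3 -m jog '[[0.4,0,-5,0,0],[0.4,0,-20,0,0],[0.4,0,-30,0,0],[0.4,0,-40,0,0],[0.4,0,-40,0,0]]' 40
python3 -m jog '[[0.4,0,-40,0,0],[0.4,0,0,0,-0.12],[0.4,0,0,0,-0.12],[0.4,0,0,0,-0.12],[0.4,0,0,0,-0.12]]' 40
python3 - <<'E'
from h import *
im=arm.grab_frame('scene')[180:340,190:330]; cv2.imwrite('pics/s13.png',cv2.resize(im,None,fx=3.75,fy=3.75,interpolation=cv2.INTER_CUBIC))
s=arm.sense(); p=np.array(s['tcp_pos']);print(p,np.round(s['tcp_rot'],3).tolist(),s['wrist_force'],s['finger_gap'],np.round(s['joint_pos'],2))
E
```

```text
time: 12.13
tcp_pos: [542.4, -119.8, 40.4]
tcp_rot: [[0.971, 0.038, -0.237], [0.236, 0.026, 0.971], [0.043, -0.999, 0.016]]
wrist_force: [-0.2, 0.1, 0.2]
finger_gap: 34.1
time: 12.55
tcp_pos: [530.5, -122.7, 171.0]
tcp_rot: [[0.972, 0.017, -0.235], [0.235, 0.028, 0.972], [0.023, -0.999, 0.023]]
wrist_force: [2.2, -0.0, -0.0]
finger_gap: 34.1
time: 12.97
tcp_pos: [533.3, -125.6, 228.8]
tcp_rot: [[0.742, 0.041, -0.669], [0.669, 0.025, 0.743], [0.047, -0.999, -0.009]]
wrist_force: [0.6, 0.2, 0.7]
finger_gap: 34.3
[ 533.46704786 -125.70996393  229.05029641] [[0.737, 0.042, -0.675], [0.674, 0.024, 0.738], [0.047, -0.999, -0.01]] [1.05997042 0.37548823 0.61419309] 34.229331139993384 [ 0.04  0.23  0.08 -0.02 -1.38 -0.86]
```

View pics/s13.png

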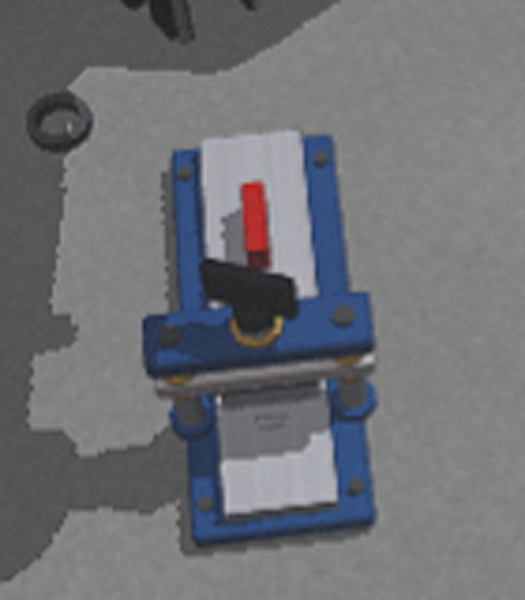

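```bash
python3 -m jog '[[0.4,0,0,0,-0.12],[0.4,0,0,0,-0.12],[0.4,0,0,0,-0.12],[0.4,0,0,0,-0.12],[0.4,0,0,0,-0.12]]' 40
python3 -m jog '[[0.4,0,0,0,-0.10],[0.4,0,0,0,0]]' 40
```

```text
time: 13.43
tcp_pos: [532.5, -125.8, 230.7]
tcp_rot: [[0.227, 0.043, -0.973], [0.973, 0.024, 0.228], [0.034, -0.999, -0.036]]
wrist_force: [-0.3, 0.1, -0.6]
finger_gap: 34.2
time: 13.6
tcp_pos: [532.1, -125.9, 231.1]
tcp_rot: [[0.125, 0.043, -0.991], [0.992, 0.025, 0.126], [0.03, -0.999, -0.039]]
wrist_force: [0.6, 0.5, -0.2]
finger_gap: 34.0
```

```bash
python3 -m jog '[[0.4,12,0,-28,0],[0.4,12,0,-28,0],[0.4,12,0,-28,0],[0.4,8,0,-22,0],[0.4,0,0,0,0]]' 40
python3 - <<'E'
from h import *
im=arm.grab_frame('wrist'); cv2.imwrite('pics/w14.png',im)
s=arm.sense(); p=np.array(s['tcp_pos']);print(p,np.round(s['tcp_rot'],3).tolist(),s['wrist_force'],s['finger_gap'])
print(proj('wrist',(650,-94,173)),proj('wrist',(650,-94,137)))
print([(round(x['score'],2),np.round(x['rect']).tolist()) for x in arm.recognise('wrist','wing')])
E
```

```text
time: 14.02
tcp_pos: [644.2, -95.8, 237.4]
tcp_rot: [[0.154, 0.042, -0.987], [0.988, 0.025, 0.156], [0.031, -0.999, -0.038]]
wrist_force: [-0.8, -0.2, -1.5]
finger_gap: 34.1
[642.97637594 -96.11883328 237.60385659] [[0.154, 0.041, -0.987], [0.988, 0.025, 0.155], [0.031, -0.999, -0.037]] [-0.28504808 -0.62414631 -0.0788094 ] 34.415117026948565
[315.8809681  256.41543315] [318.57571436 237.50458727]
[(0.94, [305.0, 206.0, 334.0, 292.0]), (0.59, [260.0, 0.0, 294.0, 27.0])]
```

View pics/w14.png

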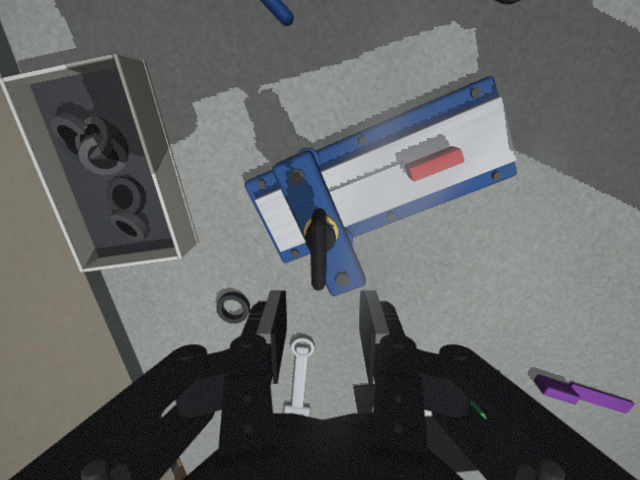

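Run:
```python
from h import *
im=cv2.imread('pics/w14.png').astype(int)
g=im.max(2)<45
for v in range(208,292,8):
    xs=np.where(g[v,295:350])[0]+295; 
    print(v,xs.min() if len(xs) else None,xs.max() if len(xs) else None, np.round(onz('wrist',((xs.min()+xs.max())/2,v),173)[:2],1) if len(xs) else '')
im2=im[190:310,260:380].astype(np.uint8); cv2.imwrite('pics/w14c.png',cv2.resize(im2,None,fx=5,fy=5,interpolation=cv2.INTER_CUBIC))
```

```text
208 None None 
216 312 325 [ 643.1 -121.2]
224 311 327 [ 643.6 -115.9]
232 307 326 [ 646.  -110.9]
240 306 326 [ 647.2 -105.5]
248 310 325 [647.1 -99.9]
256 312 324 [647.7 -94.3]
264 312 324 [648.6 -88.6]
272 312 324 [649.5 -82.8]
280 312 324 [650.5 -76.9]
288 315 317 [652.8 -71.1]
```

View pics/w14c.png

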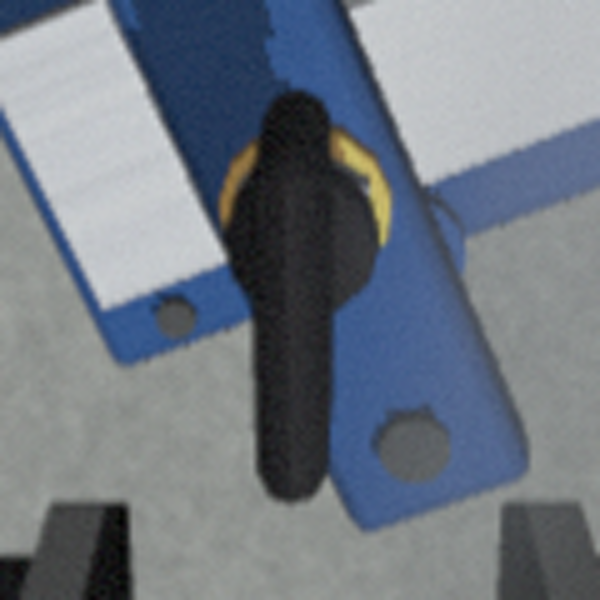

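```bash
python3 -m jog '[[0.4,0,20,-1,0],[0.4,0,20,-1,0],[0.4,0,15,0,0],[0.4,0,0,0,0]]' 40
python3 - <<'E'
from h import *
im=arm.grab_frame('wrist'); cv2.imwrite('pics/w15.png',im)
s=arm.sense(); p=np.array(s['tcp_pos']);print(p,np.round(s['tcp_rot'],3).tolist(),s['wrist_force'],s['finger_gap'])
E
```

```text
time: 14.45
tcp_pos: [644.6, -96.8, 184.8]
tcp_rot: [[0.166, 0.046, -0.985], [0.986, 0.024, 0.167], [0.032, -0.999, -0.042]]
wrist_force: [-0.1, -0.6, -0.7]
finger_gap: 34.6
[645.14867332 -97.16446888 186.7964903 ] [[0.166, 0.049, -0.985], [0.986, 0.023, 0.167], [0.031, -0.999, -0.044]] [-0.13192237 -0.42563877  0.6976835 ] 33.84722447279833
```

View pics/w15.png

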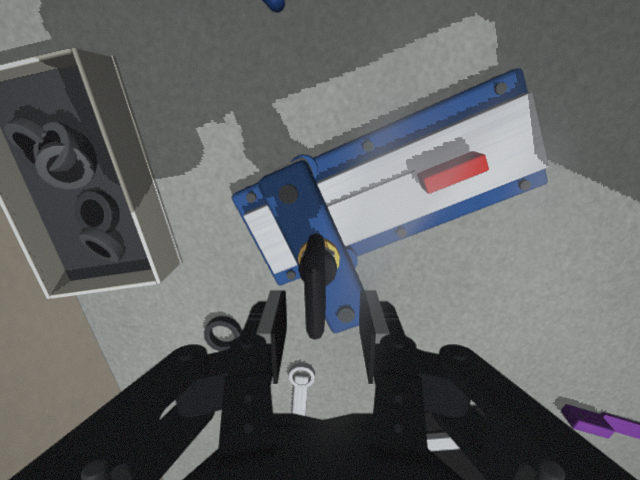

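Run:
```python
from h import *
im=cv2.imread('pics/w15.png').astype(int)
g=im.max(2)<45
for v in range(240,340,8):
    xs=np.where(g[v,298:345])[0]+298
    if len(xs): print(v,xs.min(),xs.max(),np.round(onz('wrist',((xs.min()+xs.max())/2,v),173)[:2],1))
s=arm.sense(); p=np.array(s['tcp_pos']);R=np.array(s['tcp_rot'])
for z in (173,147): 
    q=p+R[:,1]*(p[2]-z); print(z,q, proj('wrist',q))
print(onz('wrist',(316,338),173))
```

```text
240 308 322 [ 644.6 -124.8]
248 307 324 [ 645.1 -120.6]
256 303 331 [ 645.1 -116.3]
264 300 324 [ 648.3 -112.4]
272 300 324 [ 649.1 -108.1]
280 304 325 [ 648.6 -103.5]
288 305 323 [649.7 -99.1]
296 306 324 [650.  -94.4]
304 306 324 [650.8 -89.7]
312 306 321 [652.4 -85.1]
320 307 323 [652.5 -80.1]
328 307 320 [654.2 -75.3]
336 310 318 [654.8 -70.2]
173 [645.82058663 -96.84240897 173.02013539] [322.18441078 290.87328627]
147 [647.08683228 -96.23547507 147.05808129] [322.27163179 270.28439861]
[653.95719207 -68.80104939 173.        ]
```

```bash
python3 -m jog '[[0.4,1.5,13,-1.5,0.02],[0.4,1,13,-1,0],[0.4,0,8,0,0],[0.4,0,3,0,0],[0.4,0,0,0,0]]' 40
python3 - <<'E'
from h import *
im=arm.grab_frame('wrist'); cv2.imwrite('pics/w16.png',im)
im=arm.grab_frame('scene')[180:340,190:330]; cv2.imwrite('pics/s16.png',cv2.resize(im,None,fx=3.75,fy=3.75,interpolation=cv2.INTER_CUBIC))
s=arm.sense(); p=np.array(s['tcp_pos']);print(p,np.round(s['tcp_rot'],3).tolist(),s['wrist_force'],s['finger_gap'])
E
```

```text
time: 14.92
tcp_pos: [650.5, -96.3, 157.8]
tcp_rot: [[0.192, 0.06, -0.979], [0.981, 0.021, 0.194], [0.032, -0.998, -0.054]]
wrist_force: [-0.6, -0.1, -0.8]
finger_gap: 33.8
[650.98369446 -96.35699939 158.51196607] [[0.192, 0.061, -0.979], [0.981, 0.021, 0.194], [0.032, -0.998, -0.056]] [-0.0722368  -0.58095925  0.03831332] 34.160201302085284
```

View pics/w16.png

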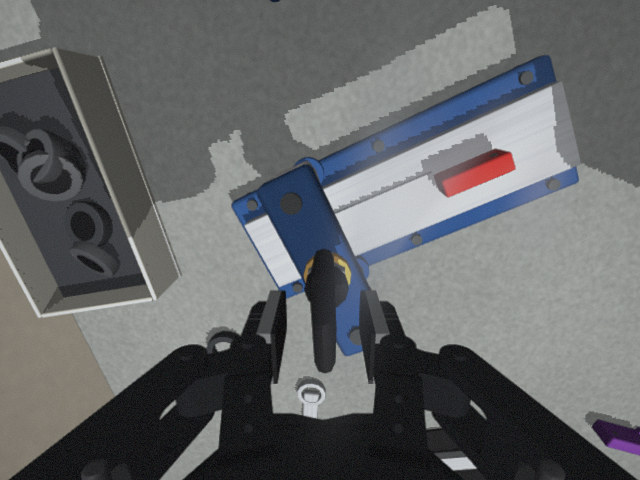

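View pics/s16.png

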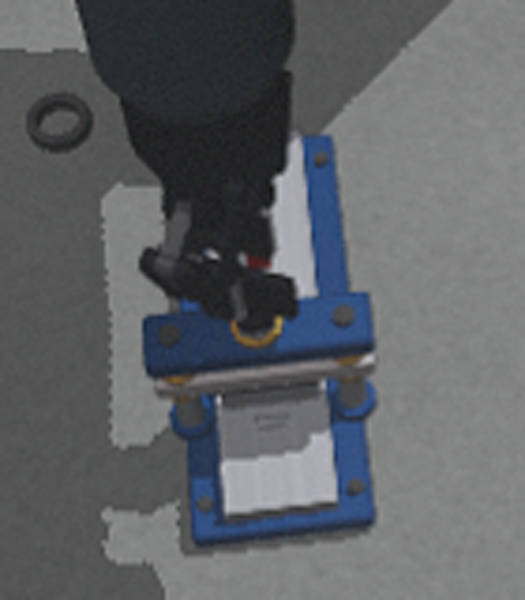

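```bash
python3 -m jog '[[0.4,1,4,1.5,0],[0.4,0.5,4,1,0],[0.4,0,4,0,0],[0.4,0,0,0,0]]' 40
python3 - <<'E'
from h import *
im=arm.grab_frame('wrist'); cv2.imwrite('pics/w17.png',im)
im=arm.grab_frame('scene')[200:300,220:310]; cv2.imwrite('pics/s17.png',cv2.resize(im,None,fx=6,fy=6,interpolation=cv2.INTER_CUBIC))
s=arm.sense(); p=np.array(s['tcp_pos']);print(p,np.round(s['tcp_rot'],3).tolist(),s['wrist_force'],s['finger_gap'])
E
```

```text
time: 15.35
tcp_pos: [650.3, -94.1, 147.9]
tcp_rot: [[0.192, 0.065, -0.979], [0.981, 0.021, 0.194], [0.033, -0.998, -0.06]]
wrist_force: [0.1, -0.2, 0.4]
finger_gap: 34.2
[650.62979235 -94.28363163 148.67405598] [[0.192, 0.066, -0.979], [0.981, 0.021, 0.194], [0.033, -0.998, -0.06]] [ 0.135991   -0.77134991  0.49360788] 34.21785194332627
```

View pics/w17.png

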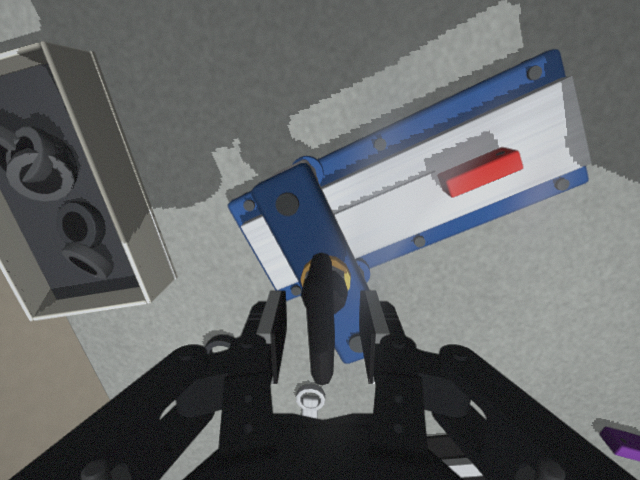

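View pics/s17.png

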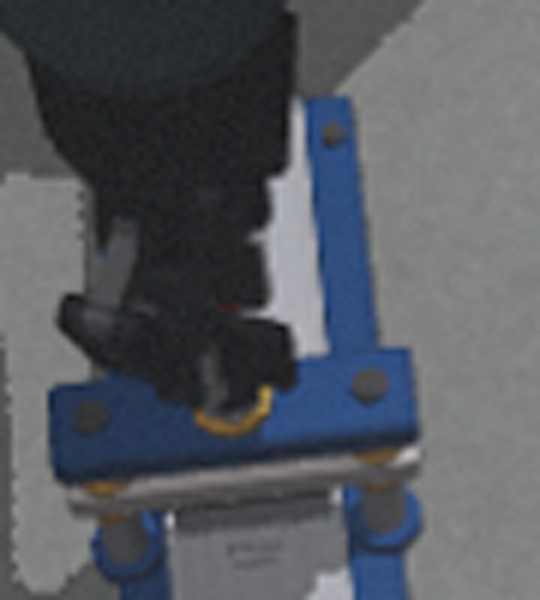

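```bash
python3 -m jog '[[0.2,0,0,0,0],[0.1,0,0,0,0],[0,0,0,0,0],[0,0,0,0,0],[0,0,0,0,0]]' 40;python3 -m jog '[[0,0,0,0,0],[0,0,0,0,0]]' 40
python3 - <<'E'
from h import *
im=arm.grab_frame('wrist'); cv2.imwrite('pics/w18.png',im)
s=arm.sense(); p=np.array(s['tcp_pos']);print(p,np.round(s['tcp_rot'],3).tolist(),s['wrist_force'],s['wrist_torque'],s['finger_gap'])
E
```

```text
time: 15.87
tcp_pos: [651.4, -94.4, 149.0]
tcp_rot: [[0.193, 0.067, -0.979], [0.981, 0.02, 0.195], [0.033, -0.998, -0.062]]
wrist_force: [2.1, -1.0, 0.4]
finger_gap: 10.2
time: 16.03
tcp_pos: [651.4, -94.4, 149.0]
tcp_rot: [[0.193, 0.067, -0.979], [0.981, 0.021, 0.195], [0.033, -0.998, -0.061]]
wrist_force: [1.5, -0.9, 0.7]
finger_gap: 9.7
[651.37473332 -94.45720152 149.03890961] [[0.193, 0.067, -0.979], [0.981, 0.021, 0.195], [0.033, -0.998, -0.061]] [ 1.74667054 -0.29471306 -0.00784738] [ 0.15116469  0.23286619 -0.08353156] 9.79743061991433
```

View pics/w18.png

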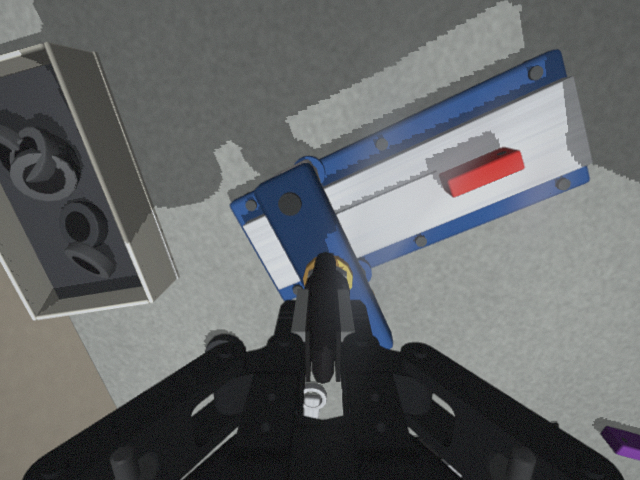

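```bash
python3 -m jog '[[0,0,0,0,0.1],[0,0,0,0,0.1],[0,0,0,0,0.1],[0,0,0,0,0]]' 40
python3 - <<'E'
from h import *
s=arm.sense(); R=np.array(s['tcp_rot']); print(s['tcp_pos'],'yaw',np.arctan2(R[1,0],R[0,0]),R[:,1].round(3),s['wrist_force'],s['wrist_torque'],s['finger_gap'])
E
```

```text
time: 16.42
tcp_pos: [650.8, -94.3, 149.1]
tcp_rot: [[0.484, 0.065, -0.873], [0.874, 0.02, 0.486], [0.05, -0.998, -0.047]]
wrist_force: [2.2, -1.4, -0.1]
finger_gap: 9.4
[650.77895608 -94.30544856 149.06624877] yaw 1.0647615289595682 [ 0.065  0.02  -0.998] [ 2.18237021 -1.40782218 -0.10740065] [-0.0046179   0.14979097 -0.09269058] 9.370779568489684
```

```bash
python3 -m jog '[[0,0,0,0,0.12],[0,0,0,0,0.12],[0,0,0,0,0.12],[0,0,0,0,0.12],[0,0,0,0,0]]' 40; python3 -m jog '[[0,0,0,0,0.12],[0,0,0,0,0.12],[0,0,0,0,0.12],[0,0,0,0,0.12],[0,0,0,0,0]]' 40
python3 - <<'E'
from h import *
s=arm.sense(); R=np.array(s['tcp_rot']); print(s['tcp_pos'],'yaw',np.arctan2(R[1,0],R[0,0]),R[:,1].round(3),s['wrist_force'],s['wrist_torque'],s['finger_gap'],s['joint_pos'])
E
```

```text
time: 16.83
tcp_pos: [650.0, -93.6, 149.1]
tcp_rot: [[0.835, 0.064, -0.547], [0.547, 0.021, 0.837], [0.065, -0.998, -0.017]]
wrist_force: [2.3, -0.7, -0.2]
finger_gap: 9.3
time: 17.25
tcp_pos: [649.7, -92.7, 149.1]
tcp_rot: [[0.992, 0.063, -0.112], [0.111, 0.02, 0.994], [0.065, -0.998, 0.013]]
wrist_force: [1.3, 0.3, -1.1]
finger_gap: 9.4
[649.70704232 -92.73520032 149.11108009] yaw 0.11181606241758944 [ 0.063  0.02  -0.998] [ 1.31105489  0.26497433 -1.07286694] [-0.54174952  0.15229656 -0.03588289] 9.369891963941333 [ 0.08722778  0.45459778  0.19787732 -0.01564666 -1.24952083 -1.54131595]
```

```bash
python3 -m jog '[[0,0,0,0,0.12],[0,0,0,0,0.12],[0,0,0,0,0.12],[0,0,0,0,0.12],[0,0,0,0,0]]' 40
python3 - <<'E'
from h import *
s=arm.sense(); R=np.array(s['tcp_rot']); print(s['tcp_pos'],'yaw',np.arctan2(R[1,0],R[0,0]),R[:,1].round(3),s['wrist_force'],s['wrist_torque'],s['finger_gap'])
cv2.imwrite('pics/w19.png',arm.grab_frame('wrist'))
E
```

```text
time: 17.67
tcp_pos: [649.8, -91.8, 149.3]
tcp_rot: [[0.94, 0.063, 0.334], [-0.336, 0.019, 0.942], [0.053, -0.998, 0.039]]
wrist_force: [0.3, 0.6, -1.4]
finger_gap: 9.3
[649.8413442  -91.81497122 149.26414314] yaw -0.3432751280952817 [ 0.063  0.019 -0.998] [ 0.33392207  0.55298794 -1.35112846] [-0.60465351  0.30973814 -0.01698396] 9.264521709826846
```

View pics/w19.png

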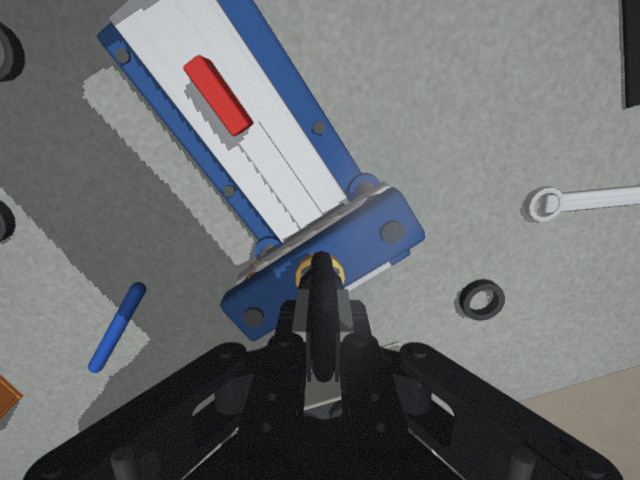

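```bash
python3 -m jog '[[0.3,0,0,0,0],[0.4,0,0,0,0],[0.4,0,0,0,0],[0.4,0,-20,0,0],[0.4,0,-25,0,0]]' 40
python3 -m jog '[[0.4,-25,0,-18,0],[0.4,-25,0,-18,0],[0.4,-25,0,-18,0],[0.4,-18,0,-14,-0.1],[0.4,0,0,0,-0.12]]' 40
python3 -m jog '[[0.4,0,0,0,-0.12],[0.4,0,0,0,-0.12],[0.4,0,0,0,-0.12],[0.4,0,0,0,0]]' 40
```

```text
time: 18.13
tcp_pos: [644.0, -92.6, 188.7]
tcp_rot: [[0.95, 0.052, 0.308], [-0.31, 0.021, 0.951], [0.043, -0.998, 0.036]]
wrist_force: [0.5, -0.4, -1.0]
finger_gap: 34.3
time: 18.55
tcp_pos: [534.7, -130.7, 187.4]
tcp_rot: [[0.995, 0.064, 0.074], [-0.076, 0.02, 0.997], [0.063, -0.998, 0.025]]
wrist_force: [0.9, -0.1, -0.1]
finger_gap: 34.1
time: 18.88
tcp_pos: [532.6, -132.2, 189.5]
tcp_rot: [[0.95, 0.068, -0.304], [0.304, 0.02, 0.953], [0.071, -0.997, -0.001]]
wrist_force: [0.4, -0.2, 0.1]
finger_gap: 34.4
```

```bash
python3 -m jog '[[0.4,1,30,5,0.04],[0.4,1,30,4,0.03],[0.4,0,30,0,0],[0.4,0,20,0,0],[0.4,0,0,0,0]]' 40
python3 - <<'E'
from h import *
cv2.imwrite('pics/w20.png',arm.grab_frame('wrist'))
s=arm.sense(); R=np.array(s['tcp_rot']); print(s['tcp_pos'],'yaw',np.arctan2(R[1,0],R[0,0]),R[:,1].round(3),s['wrist_force'])
E
```

```text
time: 19.3
tcp_pos: [542.7, -121.3, 80.0]
tcp_rot: [[0.971, 0.078, -0.224], [0.223, 0.02, 0.975], [0.081, -0.997, 0.002]]
wrist_force: [-0.9, 0.9, -0.2]
finger_gap: 34.3
[ 543.49653988 -121.6537927    81.92425275] yaw 0.22655520392730016 [ 0.08   0.019 -0.997] [-1.30591281 -0.86723833  0.12891154]
```

View pics/w20.png

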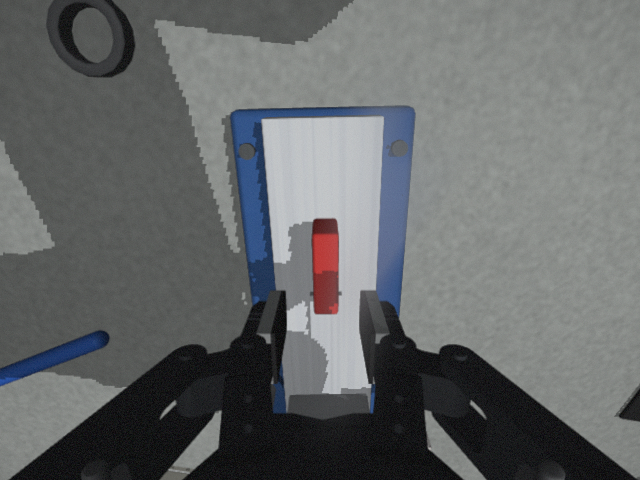

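```bash
python3 -m jog '[[0.4,-2,14,1.5,-0.01],[0.4,-1.5,14,0.5,0],[0.4,-1,8,0,0],[0.4,0,3,0,0],[0.4,0,0,0,0]]' 40
python3 - <<'E'
from h import *
cv2.imwrite('pics/w21.png',arm.grab_frame('wrist'))
s=arm.sense(); R=np.array(s['tcp_rot']); print(s['tcp_pos'],'yaw',np.arctan2(R[1,0],R[0,0]),R[:,1].round(3),s['wrist_force'])
E
```

```text
time: 19.77
tcp_pos: [547.3, -121.2, 49.5]
tcp_rot: [[0.968, 0.092, -0.232], [0.231, 0.017, 0.973], [0.094, -0.996, -0.005]]
wrist_force: [-1.6, 0.4, -0.1]
finger_gap: 34.4
[ 547.56090564 -121.21370844   49.93464239] yaw 0.23472549395899864 [ 0.093  0.017 -0.996] [ 0.38387431 -0.12066638  0.89704052]
```

View pics/w21.png

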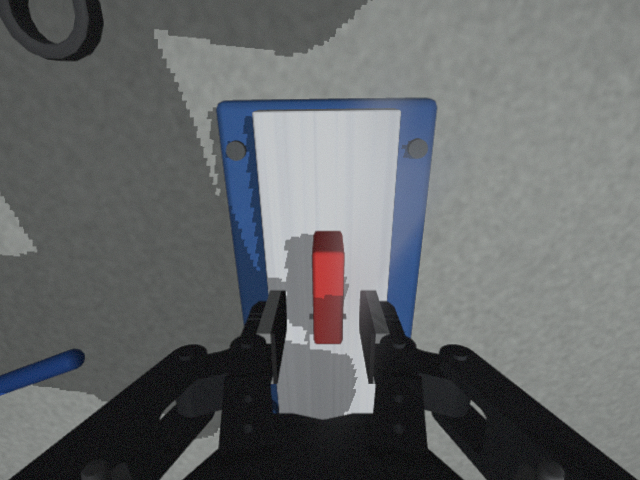

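```bash
python3 -m jog '[[0.4,-3,9,2.5,0],[0.2,0,0,0,0],[0,0,0,0,0],[0,0,0,0,0],[0,0,0,0,0]]' 40; python3 -m jog '[[0,0,0,0,0],[0,0,0,0,0]]' 40
python3 - <<'E'
from h import *
cv2.imwrite('pics/w22.png',arm.grab_frame('wrist'))
for i in range(4):
  arm.grab_frame('top'); s=arm.sense(); R=np.array(s['tcp_rot']); print(s['tcp_pos'],'yaw',np.arctan2(R[1,0],R[0,0]),R[:,1].round(3),s['wrist_force'],s['finger_gap'])
E
```

```text
time: 20.23
tcp_pos: [546.7, -119.3, 43.2]
tcp_rot: [[0.968, 0.098, -0.232], [0.231, 0.016, 0.973], [0.099, -0.995, -0.007]]
wrist_force: [-1.0, 0.8, -2.9]
finger_gap: 12.7
time: 20.4
tcp_pos: [546.3, -119.2, 43.0]
tcp_rot: [[0.968, 0.098, -0.232], [0.231, 0.017, 0.973], [0.099, -0.995, -0.006]]
wrist_force: [-0.8, -0.3, -0.7]
finger_gap: 12.9
[ 546.36096788 -119.24642327   43.03692878] yaw 0.23449035143803132 [ 0.098  0.017 -0.995] [ 0.22455711 -0.31088189 -0.8806344 ] 12.646347368415162
[ 546.32883039 -119.22486395   43.01227519] yaw 0.23451847413727617 [ 0.098  0.017 -0.995] [-0.24956897 -0.81058111 -1.1344158 ] 12.641412018352757
[ 546.36146845 -119.24082606   43.03122279] yaw 0.23448057643507958 [ 0.098  0.017 -0.995] [-0.0145143  -0.27424695 -2.59323599] 12.981312347190865
[ 546.34872033 -119.22869035   43.03399405] yaw 0.2345066087532877 [ 0.098  0.017 -0.995] [-0.2160284  -0.29354206 -1.33468094] 12.866169440147072
```

View pics/w22.png

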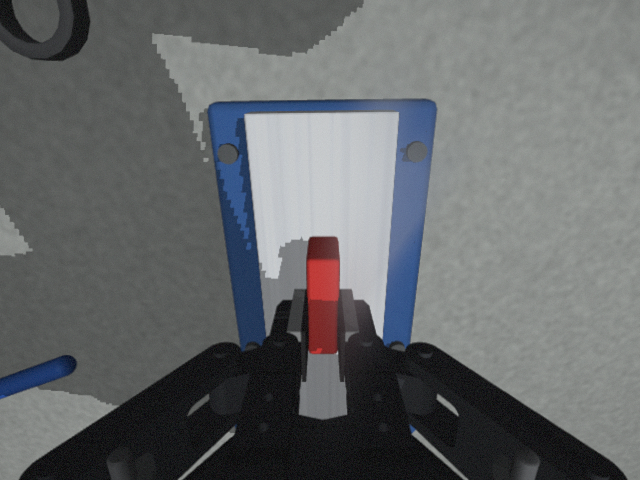

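```bash
cat >> h.py <<'E'
def rep(tag=''):
    s=arm.sense(); R=np.array(s['tcp_rot']); f=np.array(s['wrist_force']); d=np.array([.972,.236]); p=np.array(s['tcp_pos'])-[650,-94,0]
    print(tag,'t%.2f'%s['time'],'bedx %.1f y %.1f z %.2f'%(p[:2]@d,p[1]*.972-p[0]*.236,p[2]),'F along %.2f lat %.2f z %.2f'%(f[:2]@d,f[1]*.972-f[0]*.236,f[2]),'gap %.1f tilt %.3f'%(s['finger_gap'],R[0,1]))
E
r(){ python3 -c "from h import *; rep()"; }
python3 -m jog '[[0,1.5,0.15,0,0],[0,1.5,0.15,0,0]]' 40 >/dev/null; r
python3 -m jog '[[0,1.5,0.15,0,0]]' 40 >/dev/null; r
python3 -m jog '[[0,1.5,0.15,0,0]]' 40 >/dev/null; r
python3 -m jog '[[0,-1.5,-0.15,0,0],[0,-1.5,-0.15,0,0]]' 40 >/dev/null; r
python3 -m jog '[[0,-1.5,-0.15,0,0]]' 40 >/dev/null; r
python3 -m jog '[[0,-1.5,-0.15,0,0]]' 40 >/dev/null; r
```

```text
t20.82 bedx -104.0 y -0.1 z 43.02 F along -0.04 lat -1.84 z -0.91 gap 12.7 tilt 0.097
 t20.90 bedx -102.4 y -0.1 z 43.00 F along -0.30 lat -0.34 z -1.44 gap 12.8 tilt 0.097
 t20.98 bedx -100.7 y -0.2 z 43.01 F along -1.08 lat 0.89 z -0.59 gap 12.7 tilt 0.097
 t21.15 bedx -102.9 y -0.2 z 42.98 F along 0.10 lat -0.08 z -1.41 gap 12.8 tilt 0.098
 t21.23 bedx -104.3 y -0.2 z 43.01 F along -0.01 lat 0.71 z -1.41 gap 12.7 tilt 0.098
 t21.32 bedx -105.9 y -0.2 z 43.00 F along 0.52 lat -1.01 z -2.05 gap 13.1 tilt 0.098
```

```bash
python3 -m jog '[[0.3,0,0,0,0],[0.4,0,0,0,0],[0.4,0,0,0,0],[0.4,0,-8,0,0],[0.4,0,-10,0,0]]' 40 | sed -n 2,3p
python3 -m jog '[[0.4,0,-15,0,0.12],[0.4,0,-15,0,0.12],[0.4,0,-15,0,0.12],[0.4,0,-15,0,0.12],[0.4,0,-15,0,0.08]]' 40| sed -n 2,3p
python3 -m jog '[[0.4,0,-15,0,0],[0.4,0,-15,0,0],[0.4,0,-15,0,0],[0.4,0,-15,0,0],[0.4,0,-10,0,0]]' 40| sed -n 2,3p
```

```text
tcp_pos: [543.9, -119.6, 60.8]
tcp_rot: [[0.968, 0.095, -0.232], [0.231, 0.016, 0.973], [0.097, -0.995, -0.006]]
tcp_pos: [535.9, -121.2, 142.6]
tcp_rot: [[0.936, 0.096, 0.338], [-0.341, 0.016, 0.94], [0.085, -0.995, 0.048]]
tcp_pos: [528.8, -123.0, 224.1]
tcp_rot: [[0.933, 0.105, 0.343], [-0.346, 0.015, 0.938], [0.094, -0.994, 0.05]]
```

```bash
r(){ python3 -c "from h import *; rep()"; }; python3 -m jog '[[0.4,0,-41,0,0]]' >/dev/null; r;  python3 -m jog '[[0.4,0,-41,0,0]]' >/dev/null; r;  python3 -m jog '[[0.4,0,0,0,0]]' >/dev/null; r; python3 -m jog '[[0.4,0,0,0,0]]' >/dev/null; r;  python3 -m jog '[[0.4,0,41,0,0]]' >/dev/null; r;python3 -m jog '[[0.4,0,41,0,0]]' >/dev/null; r;python3 -m jog '[[0.4,0,0,0,0]]' >/dev/null; r
```

```text
t22.65 bedx -131.2 y 2.4 z 259.03 F along 0.73 lat 0.23 z -1.38 gap 33.9 tilt 0.096
 t22.73 bedx -136.6 y 2.8 z 301.71 F along 0.84 lat -0.80 z 0.61 gap 33.6 tilt 0.095
 t22.82 bedx -135.4 y 1.0 z 311.50 F along 0.59 lat 0.28 z 1.58 gap 34.1 tilt 0.109
 t22.90 bedx -135.3 y 1.0 z 314.13 F along -0.06 lat -0.06 z -1.47 gap 34.5 tilt 0.113
 t22.98 bedx -127.2 y -2.1 z 283.99 F along 3.06 lat 0.11 z 1.51 gap 34.0 tilt 0.133
 t23.07 bedx -121.0 y -3.1 z 244.65 F along -0.38 lat 0.52 z -1.17 gap 34.1 tilt 0.138
 t23.15 bedx -124.2 y -1.3 z 237.68 F along -1.28 lat 0.34 z -1.66 gap 34.3 tilt 0.127
```

```bash
r(){ python3 -c "from h import *; rep()"; }; python3 -m jog '[[0.4,32,0,20,0]]' >/dev/null; r;  python3 -m jog '[[0.4,32,0,20,0]]' >/dev/null; r;  python3 -m jog '[[0.4,32,0,20,0]]' >/dev/null; r; python3 -m jog '[[0.4,5,0,5,0]]' >/dev/null; r;  python3 -m jog '[[0.4,0,0,0,0]]' | sed -n 2,3p; r
```

```text
t23.23 bedx -92.0 y -2.5 z 243.16 F along 0.63 lat -0.55 z 2.50 gap 34.4 tilt 0.123
 t23.32 bedx -55.5 y -3.8 z 248.88 F along 2.11 lat -0.39 z 1.46 gap 34.2 tilt 0.121
 t23.40 bedx -17.7 y -5.5 z 256.03 F along 1.42 lat -0.95 z 0.31 gap 34.5 tilt 0.122
 t23.48 bedx -7.4 y -4.4 z 256.88 F along -1.29 lat 0.56 z -2.58 gap 34.3 tilt 0.121
tcp_pos: [645.6, -99.6, 258.1]
tcp_rot: [[0.931, 0.121, 0.344], [-0.347, 0.009, 0.938], [0.111, -0.993, 0.05]]
 t23.57 bedx -5.6 y -4.4 z 258.09 F along -1.50 lat 0.29 z 0.08 gap 34.1 tilt 0.121
```

```bash
python3 -m jog '[[0.4,-4,30,1,-0.015],[0.4,-4,30,0.5,0],[0.4,0,10,0,0],[0.4,0,0,0,0]]' | sed -n 2,3p
python3 - <<'E'
from h import *
im=arm.grab_frame('wrist'); cv2.imwrite('pics/w23.png',im); rep()
s=arm.sense(); p=np.array(s['tcp_pos']);R=np.array(s['tcp_rot']); print(p,R.round(3).tolist())
im=im.astype(int); g=im.max(2)<45
vs=range(220,400,8)
for v in vs:
    xs=np.where(g[v,290:350])[0]+290
    if len(xs)>3: print(v,xs.min(),xs.max(),np.round(onz('wrist',((xs.min()+xs.max())/2,v),173)[:2],1))
E
```

```text
tcp_pos: [648.4, -96.2, 193.8]
tcp_rot: [[0.936, 0.13, 0.328], [-0.332, 0.006, 0.943], [0.12, -0.992, 0.049]]
 t23.95 bedx -1.8 y -2.0 z 195.08 F along 0.06 lat 0.61 z -0.28 gap 34.5 tilt 0.131
[648.76155828 -96.3466887  195.08451931] [[0.935, 0.131, 0.328], [-0.332, 0.006, 0.943], [0.122, -0.991, 0.049]]
220 319 331 [617.1 -82.6]
228 318 333 [621.2 -83.7]
236 311 333 [624.7 -86.8]
244 308 328 [628.2 -90.2]
252 307 328 [632.4 -91.9]
260 311 327 [637.1 -92.7]
268 318 326 [642.2 -92.9]
276 319 324 [646.7 -94.7]
284 318 330 [651.9 -95.1]
292 319 331 [657.  -96.3]
300 320 331 [662.1 -97.7]
308 320 328 [ 666.9 -100.3]
372 290 348 [ 711.8 -119. ]
```

View pics/w23.png

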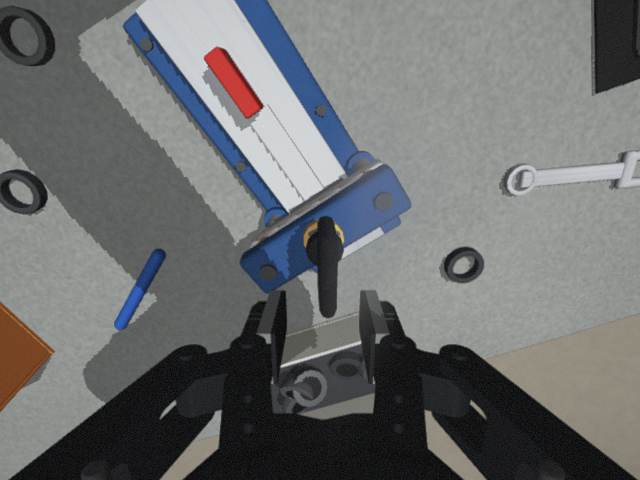

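```bash
python3 -m jog '[[0.4,-2,20,0.5,0],[0.4,-1.5,18,0,0],[0.4,0,6,0,0],[0.4,0,0,0,0]]' | sed -n 2,3p; python3 -c "
from h import *
im=arm.grab_frame('wrist'); cv2.imwrite('pics/w24.png',im); rep()"
```

```text
tcp_pos: [654.4, -96.5, 161.2]
tcp_rot: [[0.934, 0.144, 0.328], [-0.332, 0.003, 0.943], [0.135, -0.99, 0.051]]
 t24.33 bedx 4.0 y -3.7 z 162.15 F along -0.15 lat -0.03 z -0.14 gap 33.9 tilt 0.146
```

View pics/w24.png

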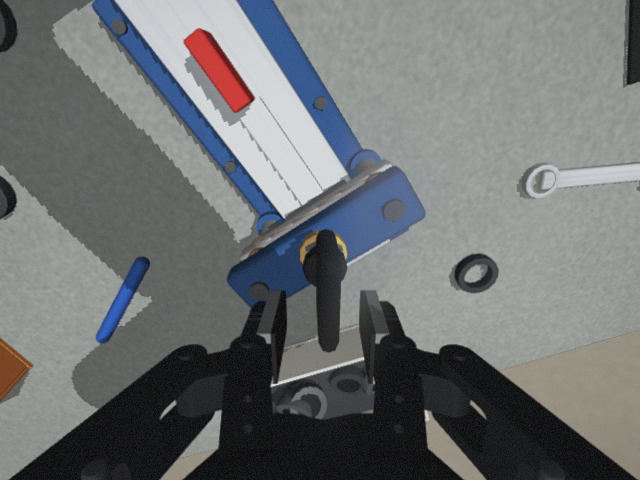

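```bash
python3 -m jog '[[0.4,-4,14,0.5,0],[0.4,-1,0,0,0],[0.4,0,0,0,0]]' | sed -n 2,3p; python3 -m jog '[[0.2,0,0,0,0],[0,0,0,0,0],[0,0,0,0,0],[0,0,0,0,0],[0,0,0,0,0]]' 40; python3 -c "
from h import *
im=arm.grab_frame('wrist'); cv2.imwrite('pics/w25.png',im); rep(); print(arm.sense()['wrist_torque'],arm.sense()['joint_pos'])"
```

```text
tcp_pos: [654.8, -95.4, 154.3]
tcp_rot: [[0.932, 0.154, 0.327], [-0.331, 0.001, 0.944], [0.145, -0.988, 0.053]]
time: 25.0
tcp_pos: [656.2, -94.1, 157.5]
tcp_rot: [[0.932, 0.158, 0.326], [-0.331, 0.003, 0.944], [0.148, -0.987, 0.055]]
wrist_force: [1.0, 1.0, -2.6]
finger_gap: 9.3
 t25.05 bedx 6.0 y -1.6 z 157.48 F along 1.29 lat 1.23 z -2.44 gap 8.9 tilt 0.158
[-0.03835389  0.29905509  0.01863996] [ 0.0995734   0.39720589  0.10912684  0.01366813 -1.12450791 -2.01218466]
```

View pics/w25.png

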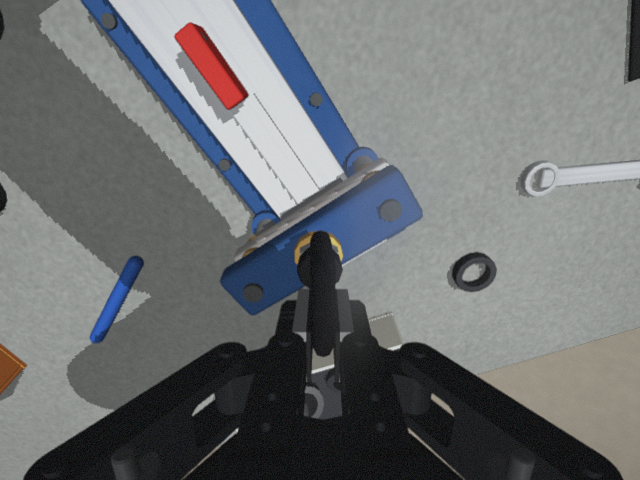

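```bash
python3 -m jog '[[0,0,0,-0.6,0.12],[0,0,0,-0.6,0.12],[0,0,0,-0.6,0.12],[0,0,0,0,0]]' 40; python3 -c "
from h import *
rep(); s=arm.sense(); print(s['wrist_torque'],s['joint_pos']); R=s['tcp_rot']; print(np.arctan2(R[1][0],R[0][0]))"
```

```text
time: 25.38
tcp_pos: [655.5, -95.6, 157.7]
tcp_rot: [[0.749, 0.157, 0.643], [-0.652, 0.002, 0.758], [0.118, -0.988, 0.104]]
wrist_force: [1.5, 2.2, -2.5]
finger_gap: 9.1
 t25.38 bedx 5.0 y -2.9 z 157.71 F along 1.96 lat 1.76 z -2.50 gap 9.1 tilt 0.157
[-0.07205597  0.43763393 -0.00049681] [ 0.09767849  0.39651218  0.10850257  0.01433515 -1.12527706 -2.38351703]
-0.7161180245152725
```

```bash
python3 -m jog '[[0,0,0,-0.6,0.12],[0,0,0,-0.6,0.12],[0,0,0,-0.6,0.12],[0,0,0,-0.6,0.12],[0,0,0,0,0]]' 40; python3 -c "
from h import *
rep(); s=arm.sense(); print(s['wrist_torque'],s['joint_pos']); R=s['tcp_rot']; print(np.arctan2(R[1][0],R[0][0]))"
```

```text
time: 25.8
tcp_pos: [653.6, -96.3, 157.8]
tcp_rot: [[0.367, 0.156, 0.917], [-0.928, 0.002, 0.372], [0.056, -0.988, 0.146]]
wrist_force: [1.9, -0.1, -3.0]
finger_gap: 8.9
 t25.80 bedx 2.9 y -3.1 z 157.80 F along 1.85 lat -0.57 z -3.04 gap 8.9 tilt 0.156
[-0.27549543  0.3836522  -0.03954231] [ 0.09682419  0.39362798  0.10450796  0.01428731 -1.12509127 -2.86249719]
-1.193859774410052
```

```bash
python3 -m jog '[[0.3,0,0,0,0],[0.4,0,0,0,0],[0.4,0,0,0,0],[0.4,0,-30,0,0],[0.4,0,-30,0,-0.12]]' 40 | sed -n 2,3p
python3 -m jog '[[0.4,0,0,0,-0.125],[0.4,0,0,0,-0.125],[0.4,0,0,0,-0.125],[0.4,0,0,0,-0.125],[0.4,0,0,0,-0.125]]' 40 | sed -n 2,3p
python3 -m jog '[[0.4,0,0,0,-0.125],[0.4,0,0,0,-0.125],[0.4,0,0,0,-0.125],[0.4,0,0,0,-0.125],[0.4,0,0,0,-0.12]]' 40 | sed -n 2,3p
```

```text
tcp_pos: [641.5, -97.4, 212.6]
tcp_rot: [[0.492, 0.146, 0.859], [-0.868, 0.002, 0.497], [0.071, -0.989, 0.127]]
tcp_pos: [645.0, -99.7, 225.3]
tcp_rot: [[0.901, 0.163, 0.402], [-0.408, -0.001, 0.913], [0.149, -0.987, 0.066]]
tcp_pos: [645.6, -101.4, 228.5]
tcp_rot: [[0.965, 0.168, -0.2], [0.203, -0.002, 0.979], [0.164, -0.986, -0.036]]
```

```bash
python3 -m jog '[[0.4,-36,0,2,-0.03],[0.4,-36,0,2,0],[0.4,-36,8,2,0],[0.4,-19,34,2,0],[0.4,0,38,0,0]]' 40 
python3 -m jog '[[0.4,0,30,0,0],[0.4,0,15,0,0],[0.4,0,0,0,0]]' 40 
python3 -c "
from h import *
im=arm.grab_frame('wrist'); cv2.imwrite('pics/w26.png',im); rep()"
```

```text
time: 27.47
tcp_pos: [538.0, -126.1, 134.9]
tcp_rot: [[0.949, 0.188, -0.252], [0.257, -0.005, 0.966], [0.18, -0.982, -0.053]]
wrist_force: [1.0, -0.3, -0.1]
finger_gap: 34.5
time: 27.72
tcp_pos: [542.0, -127.3, 84.7]
tcp_rot: [[0.949, 0.182, -0.258], [0.263, -0.005, 0.965], [0.175, -0.983, -0.052]]
wrist_force: [-0.1, 0.7, 0.5]
finger_gap: 34.0
 t27.77 bedx -112.3 y -7.0 z 86.15 F along 0.55 lat -0.50 z -0.94 gap 34.1 tilt 0.184
```

View pics/w26.png

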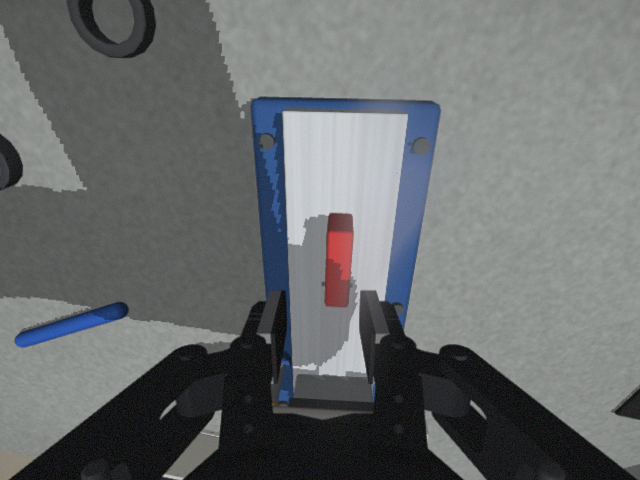

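```bash
r(){ python3 -c "from h import *; rep()"; }; python3 -m jog '[[0.4,-1,5,4,0.035]]' >/dev/null; r;  python3 -m jog '[[0.4,-1,10,3,0]]' >/dev/null; r;  python3 -m jog '[[0.4,-2,20,0,0]]' >/dev/null; r; python3 -m jog '[[0.4,0,0,0,0]]' >/dev/null; r; python3 -m jog '[[0.4,0,0,0,0]]' ; r
```

```text
t27.85 bedx -111.1 y -4.3 z 83.05 F along 1.00 lat -0.16 z 1.36 gap 34.2 tilt 0.187
 t27.93 bedx -108.9 y -2.3 z 75.28 F along -0.21 lat 1.06 z -0.53 gap 34.6 tilt 0.191
 t28.02 bedx -104.2 y -4.0 z 59.18 F along 0.35 lat -0.12 z 0.15 gap 34.1 tilt 0.199
 t28.10 bedx -105.2 y -3.6 z 57.78 F along -1.28 lat 0.01 z -0.18 gap 34.0 tilt 0.196
time: 28.18
tcp_pos: [550.0, -122.5, 59.8]
tcp_rot: [[0.953, 0.198, -0.23], [0.236, -0.007, 0.972], [0.191, -0.98, -0.054]]
wrist_force: [0.5, -0.5, 1.0]
finger_gap: 33.8
 t28.18 bedx -104.0 y -4.1 z 59.79 F along 0.42 lat -0.60 z 0.99 gap 33.8 tilt 0.198
```

```bash
r(){ python3 -c "from h import *; rep()"; }; python3 -m jog '[[0.4,-4,20,4,0]]' >/dev/null; r; python3 -m jog '[[0.4,0,0,0,0],[0.4,0,0,0,0]]' | sed -n 2,3p ; r; python3 -c "
from h import *
im=arm.grab_frame('wrist'); cv2.imwrite('pics/w27.png',im); rep()"
```

```text
t28.27 bedx -100.1 y -2.7 z 44.62 F along 0.83 lat 0.04 z 0.38 gap 34.0 tilt 0.208
tcp_pos: [553.3, -120.1, 45.5]
tcp_rot: [[0.95, 0.207, -0.232], [0.239, -0.008, 0.971], [0.199, -0.978, -0.057]]
 t28.43 bedx -100.2 y -2.5 z 45.49 F along 0.15 lat 0.26 z 0.45 gap 33.9 tilt 0.207
 t28.48 bedx -100.6 y -2.4 z 45.20 F along -0.47 lat -0.84 z -0.43 gap 34.2 tilt 0.207
```

View pics/w27.png

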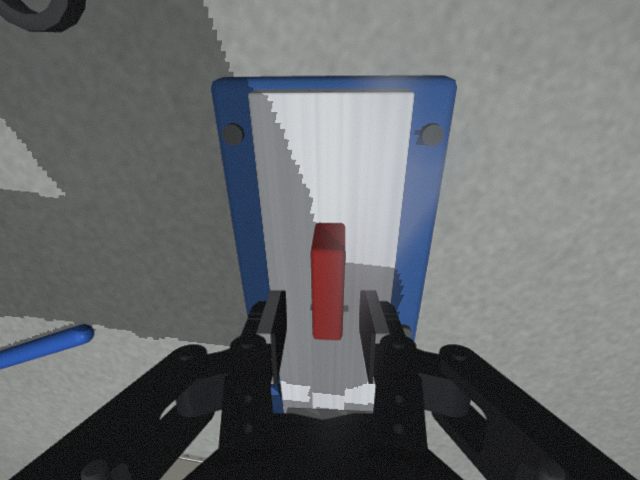

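```bash
r(){ python3 -c "from h import *; rep()"; }; python3 -m jog '[[0.3,-1,0,1.5,0],[0.1,0,0,0,0],[0,0,0,0,0],[0,0,0,0,0],[0,0,0,0,0]]' 20 | sed -n 2,3p; r
python3 -m jog '[[0,1.5,0.3,0,0],[0,1.5,0.3,0,0]]'  >/dev/null; r
python3 -m jog '[[0,1.5,0.3,0,0]]' >/dev/null; r
python3 -m jog '[[0,1.5,0.3,0,0]]' >/dev/null; r
python3 -m jog '[[0,-1.5,-0.3,0,0],[0,-1.5,-0.3,0,0]]'  >/dev/null; r
python3 -m jog '[[0,-1.5,-0.3,0,0]]' >/dev/null; r
python3 -m jog '[[0,-1.5,-0.3,0,0]]' >/dev/null; r
```

```text
tcp_pos: [552.8, -118.6, 48.5]
tcp_rot: [[0.95, 0.211, -0.232], [0.239, -0.007, 0.971], [0.203, -0.978, -0.057]]
 t28.90 bedx -100.2 y -1.0 z 48.54 F along 1.89 lat -0.74 z -3.62 gap 13.1 tilt 0.211
 t29.07 bedx -100.3 y -0.9 z 47.68 F along -7.67 lat 2.10 z 9.21 gap 13.5 tilt 0.204
 t29.15 bedx -100.3 y -0.9 z 47.70 F along -7.12 lat 3.05 z 6.94 gap 13.2 tilt 0.201
 t29.23 bedx -100.3 y -0.9 z 47.70 F along -7.19 lat 2.10 z 5.23 gap 13.2 tilt 0.198
 t29.40 bedx -100.3 y -1.1 z 49.12 F along 5.72 lat 0.75 z -4.37 gap 12.8 tilt 0.205
 t29.48 bedx -100.2 y -1.1 z 49.61 F along 6.37 lat 0.90 z -5.93 gap 13.2 tilt 0.208
 t29.57 bedx -100.1 y -1.0 z 50.01 F along 6.03 lat -0.06 z -5.62 gap 13.2 tilt 0.211
```

```bash
r(){ python3 -c "from h import *; rep()"; }; python3 -m jog '[[0,-2.5,-0.5,0,0]]' 40 >/dev/null; r
python3 -m jog '[[0,-2.5,-0.5,0,0]]' 40 >/dev/null; r
python3 -m jog '[[0,-3.5,-0.7,0,0]]'  >/dev/null; r
python3 -m jog '[[0,-3.5,-0.7,0,0]]' >/dev/null; r
```

```text
t29.65 bedx -100.3 y -1.0 z 50.53 F along 10.98 lat 1.19 z -7.77 gap 12.2 tilt 0.215
 t29.73 bedx -100.1 y -0.9 z 51.12 F along 9.97 lat 0.28 z -7.75 gap 12.7 tilt 0.220
 t29.82 bedx -100.5 y -0.8 z 51.75 F along 11.95 lat 0.03 z -8.57 gap 12.2 tilt 0.226
 t29.90 bedx -100.8 y -0.8 z 52.49 F along 11.34 lat 0.79 z -8.60 gap 12.3 tilt 0.232
```

```bash
python3 -m jog '[[0.3,0,0,0,0],[0.4,0,0,0,0],[0.4,0,0,0,0],[0.4,0,-30,0,0],[0.4,0,-35,0,0.12]]' 40 | sed -n 2,3p
python3 -c "
from h import *
im=arm.grab_frame('wrist'); cv2.imwrite('pics/w28.png',im); rep()"
python3 -m jog '[[0.4,0,-35,0,0.12],[0.4,0,-35,0,0.12],[0.4,0,-25,0,0.12],[0.4,0,0,0,0.12],[0.4,0,0,0,0.12]]' | sed -n 2,3p
python3 -m jog '[[0.4,0,0,0,0.12],[0.4,0,0,0,0.12],[0.4,0,0,0,0.12],[0.4,0,0,0,0.12],[0.4,0,0,0,0.12]]'
```

```text
tcp_pos: [532.6, -118.5, 109.8]
tcp_rot: [[0.969, 0.217, -0.12], [0.124, -0.005, 0.992], [0.215, -0.976, -0.032]]
 t30.37 bedx -117.3 y 2.7 z 117.86 F along 0.20 lat -0.50 z 5.56 gap 34.1 tilt 0.228
tcp_pos: [511.6, -120.1, 218.9]
tcp_rot: [[0.851, 0.232, 0.471], [-0.482, -0.008, 0.876], [0.207, -0.973, 0.105]]
time: 31.2
tcp_pos: [510.7, -121.4, 221.5]
tcp_rot: [[0.414, 0.235, 0.879], [-0.904, -0.009, 0.428], [0.109, -0.972, 0.209]]
wrist_force: [-0.0, 0.8, -0.5]
finger_gap: 34.3
```

View pics/w28.png

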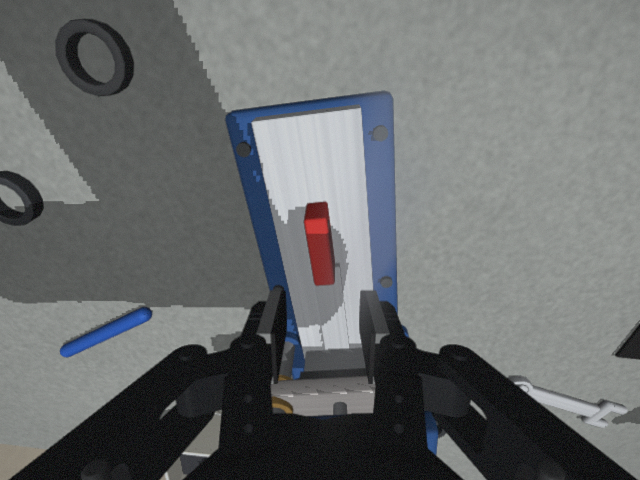

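```bash
python3 -m jog '[[0.4,6.7,7.3,31,0.05],[0.4,6.7,7.3,31,0],[0.4,6.7,7.3,31,0],[0.4,6,6,27,0],[0.4,0,0,0,0]]'
python3 -c "
from h import *
im=arm.grab_frame('wrist'); cv2.imwrite('pics/w29.png',im); rep(); s=arm.sense(); print(s['tcp_pos'],np.round(s['tcp_rot'],3).tolist())
p=np.array(s['tcp_pos']);R=np.array(s['tcp_rot'])
print(R.T@(np.array([652,-94.3,152])-p))"
```

```text
time: 31.62
tcp_pos: [636.1, -100.1, 222.8]
tcp_rot: [[0.359, 0.235, 0.903], [-0.928, -0.01, 0.372], [0.097, -0.972, 0.214]]
wrist_force: [-0.1, -1.0, -1.3]
finger_gap: 34.3
 t31.67 bedx -16.7 y -2.5 z 222.78 F along 0.20 lat -0.20 z -0.07 gap 34.1 tilt 0.234
[ 634.37022067 -100.36145345  222.78299741] [[0.359, 0.234, 0.903], [-0.928, -0.01, 0.372], [0.096, -0.972, 0.214]]
[-6.09671393 72.87816075  3.06379262]
```

View pics/w29.png

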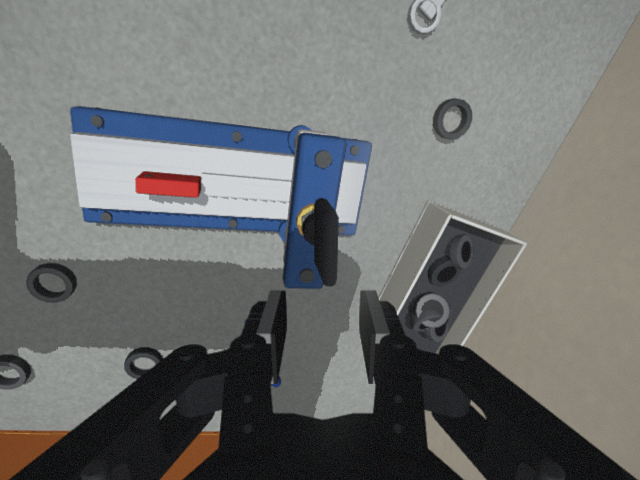

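```bash
python3 -m jog '[[0.4,-3,25,1.5,0],[0.4,-2,14,1,0],[0.4,0,0,0,0]]' | sed -n 2,3p
python3 -c "
from h import *
im=arm.grab_frame('wrist'); cv2.imwrite('pics/w30.png',im); rep(); s=arm.sense(); print(s['tcp_pos'])
p=np.array(s['tcp_pos']);R=np.array(s['tcp_rot'])
print(R.T@(np.array([652,-94.3,152])-p)); print(proj('wrist',(650,-94.3,173)), proj('wrist',(650+26*.368,-94.3-26*.93,173)),proj('wrist',(650-26*.368,-94.3+26*.93,173)))"
```

```text
tcp_pos: [643.8, -96.0, 184.8]
tcp_rot: [[0.359, 0.235, 0.903], [-0.928, -0.011, 0.372], [0.097, -0.972, 0.215]]
 t31.97 bedx -6.7 y -0.7 z 185.81 F along -0.10 lat 0.60 z -0.11 gap 33.9 tilt 0.236
[643.70235548 -96.241969   185.80765146]
[-2.12983603 34.78703414  0.95157764]
[329.55766653 290.46117324] [328.46712997 331.1104051 ] [330.78543622 244.48411052]
```

View pics/w30.png

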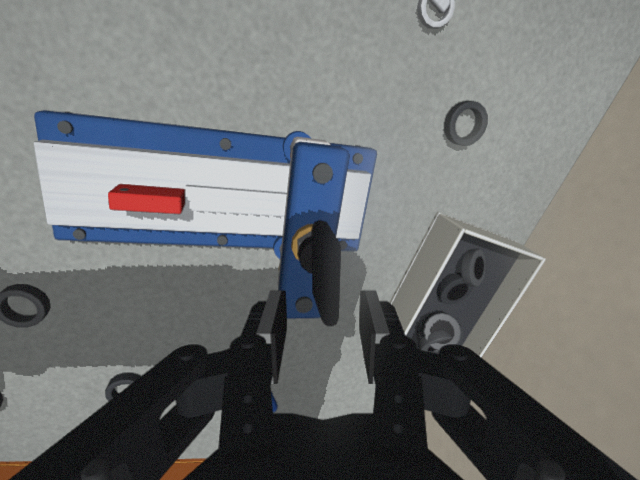

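```bash
python3 -m jog '[[0.4,-1,20,0.5,0],[0.4,-1,13,0.5,0],[0.4,0,0,0,0],[0.4,0,0,0,0]]' | sed -n 2,5p
python3 -c "
from h import *
im=arm.grab_frame('wrist'); cv2.imwrite('pics/w31.png',im); rep(); s=arm.sense(); print(s['tcp_pos'])
p=np.array(s['tcp_pos']);R=np.array(s['tcp_rot'])
print(R.T@(np.array([652,-94.3,152])-p))"
```

```text
tcp_pos: [651.2, -96.0, 159.0]
tcp_rot: [[0.358, 0.242, 0.902], [-0.928, -0.013, 0.372], [0.101, -0.97, 0.22]]
wrist_force: [0.6, -0.5, 0.6]
finger_gap: 34.2
 t32.35 bedx 0.8 y -2.3 z 159.33 F along 0.46 lat 0.37 z 0.12 gap 34.3 tilt 0.242
[651.33973992 -96.02339145 159.32816924]
[-2.10692424  7.2474812  -0.37811691]
```

View pics/w31.png

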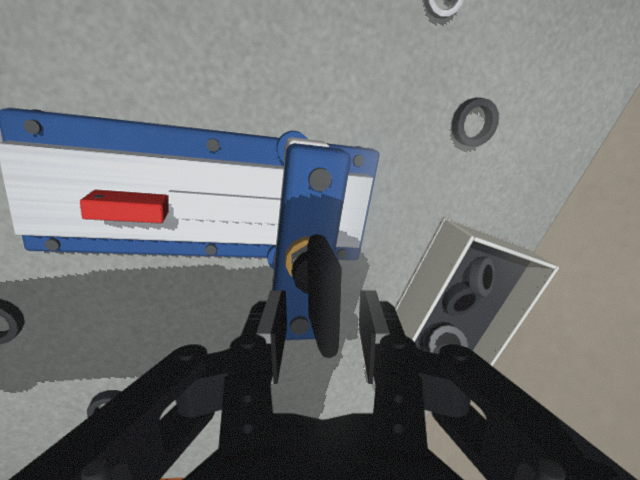

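```bash
python3 -m jog '[[0.4,-1,9,-0.5,0],[0.4,0,0,0,0],[0.2,0,0,0,0],[0,0,0,0,0],[0,0,0,0,0]]' 60 | sed -n 2,5p
python3 -m jog '[[0,0,0,0,0],[0,0,0,0,0],[0,0,0,0,0]]' 120
python3 -c "
from h import *
rep(); s=arm.sense(); print(s['wrist_torque'],s['joint_pos'])"
```

```text
tcp_pos: [654.4, -95.4, 154.3]
tcp_rot: [[0.358, 0.249, 0.9], [-0.928, -0.012, 0.372], [0.104, -0.968, 0.227]]
wrist_force: [2.0, -1.2, -2.8]
finger_gap: 10.7
time: 33.02
tcp_pos: [654.4, -95.3, 154.5]
tcp_rot: [[0.359, 0.248, 0.9], [-0.927, -0.013, 0.374], [0.105, -0.969, 0.225]]
wrist_force: [4.5, 1.3, -0.8]
finger_gap: 8.2
 t33.02 bedx 4.0 y -2.3 z 154.46 F along 4.64 lat 0.18 z -0.78 gap 8.2 tilt 0.248
[-0.13725989  1.02877025  0.01076344] [ 0.11433788  0.33665078 -0.02113453  0.05075545 -0.96581557 -2.89791341]
```

```bash
r(){ python3 -c "from h import *; rep()"; }; python3 -m jog '[[0,0,0,5,0]]'  >/dev/null; r
python3 -m jog '[[0,0,0,8,0]]' >/dev/null; r
python3 -m jog '[[0,0,0,8,0]]' >/dev/null; r
```

```text
t33.10 bedx 4.5 y -2.2 z 154.38 F along -19.47 lat -1.25 z 9.13 gap 8.4 tilt 0.239
 t33.18 bedx 4.6 y -2.3 z 154.28 F along -27.69 lat -0.45 z 14.50 gap 8.4 tilt 0.224
 t33.27 bedx 4.3 y -2.3 z 154.22 F along -22.37 lat 1.86 z 11.54 gap 7.7 tilt 0.207
```

```bash
r(){ python3 -c "from h import *; rep()"; }; python3 -m jog '[[0,0,0,8,0],[0,0,0,8,0],[0,0,0,8,0],[0,0,0,8,0]]'  >/dev/null; r
python3 -m jog '[[0,0,0,8,0],[0,0,0,8,0],[0,0,0,8,0],[0,0,0,8,0]]' | sed -n 2,3p; r
```

```text
t33.60 bedx 3.9 y -2.4 z 154.09 F along -22.30 lat 0.90 z 10.46 gap 7.5 tilt 0.143
tcp_pos: [653.5, -95.8, 153.2]
tcp_rot: [[0.356, 0.075, 0.932], [-0.931, -0.064, 0.361], [0.086, -0.995, 0.047]]
 t33.93 bedx 2.9 y -2.6 z 153.19 F along -23.42 lat 3.27 z 11.21 gap 7.1 tilt 0.075
```

```bash
r(){ python3 -c "from h import *; rep()"; }; python3 -m jog '[[0,3,0,8,0],[0,4,0,8,0],[0,4,0,8,0],[0,4,0,8,0]]' | sed -n 2,3p; r
python3 -m jog '[[0,4,0,8,0],[0,4,0,8,0],[0,4,0,8,0]]' | sed -n 2,3p; r
```

```text
tcp_pos: [652.6, -96.0, 152.8]
tcp_rot: [[0.356, -0.003, 0.934], [-0.933, -0.059, 0.355], [0.054, -0.998, -0.024]]
 t34.27 bedx 2.0 y -2.5 z 152.81 F along -29.72 lat 16.01 z 14.39 gap 6.9 tilt -0.003
tcp_pos: [651.9, -95.9, 152.7]
tcp_rot: [[0.355, -0.061, 0.933], [-0.934, -0.053, 0.352], [0.028, -0.997, -0.076]]
 t34.52 bedx 1.4 y -2.3 z 152.72 F along -32.19 lat 16.32 z 16.45 gap 7.1 tilt -0.061
```

```bash
python3 -m jog '[[0,0,0,0,0],[0,0,0,0.2,-0.11],[0,0,0,0.2,-0.11],[0,0,0,0.2,-0.11],[0,0,0,0,0]]' 60; python3 -c "
from h import *
rep(); s=arm.sense(); print(s['wrist_torque'],s['joint_pos'][5]); R=s['tcp_rot']; print(np.arctan2(R[1][0],R[0][0]))"
```

```text
time: 34.93
tcp_pos: [651.1, -94.4, 152.6]
tcp_rot: [[0.646, -0.061, 0.761], [-0.763, -0.047, 0.644], [-0.003, -0.997, -0.077]]
wrist_force: [-3.9, -1.2, -1.9]
finger_gap: 7.5
 t34.93 bedx 1.0 y -0.7 z 152.64 F along -4.08 lat -0.28 z -1.88 gap 7.5 tilt -0.061
[-0.02055092 -0.64797491  0.0201536 ] -2.561966693490269
-0.8684610061000331
```

```bash
python3 -m jog '[[0,0,0,0.2,-0.11],[0,0,0,0,0]]' 60; python3 -c "
from h import *
rep(); s=arm.sense(); R=s['tcp_rot']; print(np.arctan2(R[1][0],R[0][0]))"
python3 -m jog '[[0.3,0,0,0,0],[0.4,0,0,0,0],[0.4,0,0,0,0],[0.4,0,-28,0,0],[0.4,0,-20,0,-0.12]]' 40 | sed -n 2,3p
python3 -m jog '[[0.4,0,0,0,-0.12],[0.4,0,0,0,-0.12],[0.4,0,0,0,-0.12],[0.4,0,0,0,-0.12],[0.4,0,0,0,-0.12]]' | sed -n 2,3p
python3 -m jog '[[0.4,0,0,0,-0.12],[0.4,0,0,0,-0.12],[0.4,0,0,0,0]]' ; python3 -c "
from h import *
s=arm.sense(); p=np.array(s['tcp_pos']);R=np.array(s['tcp_rot'])
print(R.T@(np.array([541,-121,p[2]])-p),R.T@(np.array([543,-120,42])-p))"
```

```text
time: 35.1
tcp_pos: [651.3, -94.4, 152.7]
tcp_rot: [[0.723, -0.06, 0.688], [-0.691, -0.046, 0.722], [-0.012, -0.997, -0.075]]
wrist_force: [-4.2, 0.1, -1.3]
finger_gap: 6.8
 t35.10 bedx 1.2 y -0.7 z 152.67 F along -4.02 lat 1.05 z -1.26 gap 6.8 tilt -0.060
-0.7625841740140217
tcp_pos: [652.0, -92.4, 196.7]
tcp_rot: [[0.788, -0.07, 0.611], [-0.615, -0.046, 0.787], [-0.027, -0.996, -0.08]]
tcp_pos: [655.2, -92.5, 203.8]
tcp_rot: [[0.997, -0.059, 0.042], [-0.045, -0.048, 0.998], [-0.057, -0.997, -0.051]]
time: 36.18
tcp_pos: [655.6, -92.4, 204.7]
tcp_rot: [[0.977, -0.058, -0.207], [0.204, -0.049, 0.978], [-0.067, -0.997, -0.036]]
wrist_force: [-0.2, 0.2, 0.1]
finger_gap: 33.9
[-117.76289381    8.05676445   -4.25216256] [-104.72203651  170.07709539    2.19579768]
```

```bash
python3 -m jog '[[0.4,-36,0,1,-0.03],[0.4,-36,2,1,0],[0.4,-30,25,0,0],[0.4,-4,38,0,0],[0.4,0,38,0,0]]'; python3 -m jog '[[0.4,0,20,0,0],[0.4,0,0,0,0],[0.4,0,0,0,0]]'| sed -n 2,3p; python3 -c "
from h import *
im=arm.grab_frame('wrist'); cv2.imwrite('pics/w32.png',im); rep();
s=arm.sense(); p=np.array(s['tcp_pos']);R=np.array(s['tcp_rot'])
print(R.T@(np.array([541,-121,42])-p))"
```

```text
time: 36.6
tcp_pos: [548.9, -119.7, 111.4]
tcp_rot: [[0.976, -0.044, -0.212], [0.209, -0.052, 0.976], [-0.054, -0.998, -0.042]]
wrist_force: [0.9, 0.1, -1.4]
finger_gap: 33.7
tcp_pos: [541.8, -121.1, 85.1]
tcp_rot: [[0.979, -0.055, -0.196], [0.193, -0.051, 0.98], [-0.064, -0.997, -0.04]]
 t36.90 bedx -111.3 y -0.7 z 85.19 F along -1.16 lat 0.32 z -0.57 gap 34.2 tilt -0.055
[ 1.75838679 43.12285284  1.86412437]
```

View pics/w32.png

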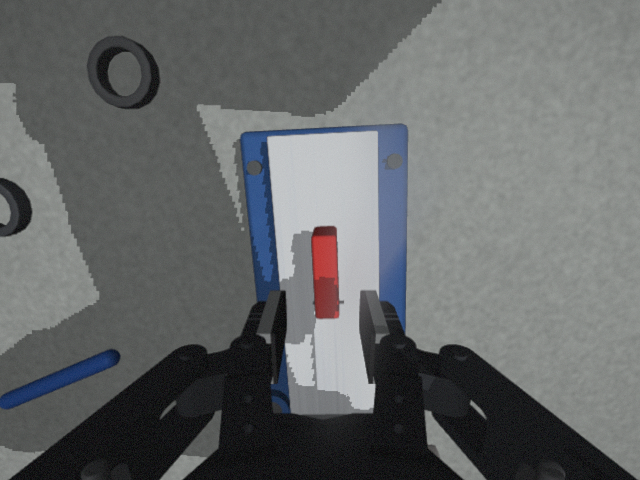

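```bash
python3 -m jog '[[0.4,1,24,1,-0.04],[0.4,1,20,1,0],[0.4,0,2,0,0],[0.4,0,0,0,0]]'| sed -n 2,3p; python3 -c "
from h import *
im=arm.grab_frame('wrist'); cv2.imwrite('pics/w33.png',im); rep();
s=arm.sense(); p=np.array(s['tcp_pos']);R=np.array(s['tcp_rot'])
print(R.T@(np.array([541,-121,42])-p))"
```

```text
tcp_pos: [548.7, -120.8, 45.9]
tcp_rot: [[0.972, -0.04, -0.232], [0.229, -0.053, 0.972], [-0.052, -0.998, -0.042]]
 t37.28 bedx -104.6 y -2.2 z 46.23 F along -0.53 lat 0.03 z 0.33 gap 34.4 tilt -0.040
[-7.55147349  4.55284346  1.81803816]
```

View pics/w33.png

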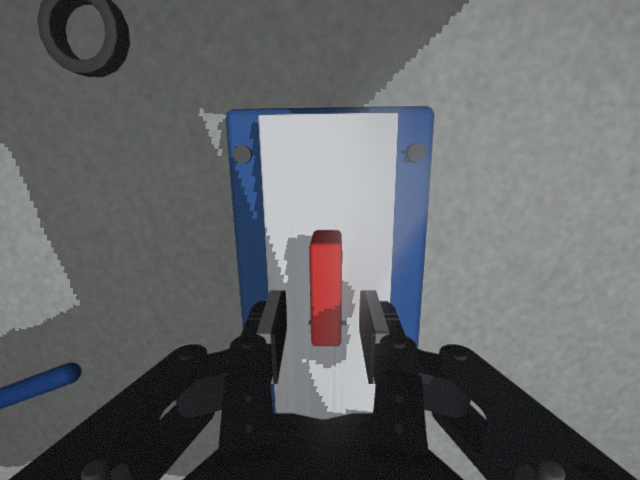

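```bash
r(){ python3 -c "from h import *; rep()"; }; python3 -m jog '[[0.4,-6,4,2,0],[0.3,0,0,0,0],[0,0,0,0,0],[0,0,0,0,0],[0,0,0,0,0]]' 20 | sed -n 2,3p; python3 -m jog '[[0,0,0,0,0]]' >/dev/null; r
python3 -m jog '[[0,2,0,0,0],[0,2,0,0,0]]'  >/dev/null; r
python3 -m jog '[[0,2,0,0,0]]' >/dev/null; r
python3 -m jog '[[0,2,-0.1,0,0]]' >/dev/null; r
python3 -m jog '[[0,2,-0.1,0,0]]' >/dev/null; r
```

```text
tcp_pos: [545.0, -120.0, 47.2]
tcp_rot: [[0.973, -0.032, -0.23], [0.229, -0.052, 0.972], [-0.043, -0.998, -0.044]]
 t37.78 bedx -108.2 y -0.3 z 47.21 F along -0.03 lat -0.12 z -2.35 gap 13.1 tilt -0.032
 t37.95 bedx -107.8 y -0.2 z 46.40 F along -7.97 lat 2.59 z 5.78 gap 13.4 tilt -0.040
 t38.03 bedx -107.8 y -0.2 z 46.41 F along -7.31 lat 2.44 z 7.50 gap 13.1 tilt -0.044
 t38.12 bedx -107.8 y -0.2 z 46.44 F along -6.75 lat 1.41 z 4.19 gap 13.2 tilt -0.049
 t38.20 bedx -107.8 y -0.2 z 46.45 F along -6.46 lat 1.07 z 4.02 gap 13.7 tilt -0.053
```

```bash
r(){ python3 -c "from h import *; rep()"; }; python3 -m jog '[[0,2.5,-1,0,0]]'  >/dev/null; r
python3 -m jog '[[0,3,-1,0,0]]' >/dev/null; r
python3 -m jog '[[0,3,-1,0,0]]' >/dev/null; r
python3 -m jog '[[0,3.5,-1,0,0]]' >/dev/null; r
```

```text
t38.28 bedx -107.4 y -0.1 z 46.95 F along -6.06 lat 0.56 z 0.67 gap 13.6 tilt -0.058
 t38.37 bedx -106.6 y -0.1 z 47.30 F along -6.31 lat 1.61 z 0.60 gap 13.3 tilt -0.063
 t38.45 bedx -106.0 y 0.1 z 47.47 F along -6.46 lat 0.64 z 0.93 gap 13.4 tilt -0.068
 t38.53 bedx -105.1 y 0.2 z 47.52 F along -7.44 lat 1.73 z 0.59 gap 13.2 tilt -0.074
```

```bash
r(){ python3 -c "from h import *; rep()"; }; python3 -m jog '[[0,-2.5,0.5,0,0]]'  >/dev/null; r
python3 -m jog '[[0,-3,0.8,0,0]]' >/dev/null; r
python3 -m jog '[[0,-3,0.8,0,0]]' >/dev/null; r
python3 -m jog '[[0,-3,0.8,0,0]]' >/dev/null; r
python3 -m jog '[[0,-3,0.8,0,0]]' >/dev/null; r
python3 -c "
from h import *
im=arm.grab_frame('wrist'); cv2.imwrite('pics/w34.png',im); im=arm.grab_frame('scene')[180:340,190:330]; cv2.imwrite('pics/s34.png',cv2.resize(im,None,fx=3.75,fy=3.75,interpolation=cv2.INTER_CUBIC))"
```

```text
t38.62 bedx -105.8 y -0.0 z 47.37 F along 5.94 lat -0.16 z -1.69 gap 13.1 tilt -0.071
 t38.70 bedx -106.3 y -0.2 z 47.32 F along 5.93 lat 0.71 z -2.10 gap 13.3 tilt -0.066
 t38.78 bedx -106.9 y -0.3 z 47.32 F along 4.84 lat 0.09 z -2.41 gap 13.5 tilt -0.060
 t38.87 bedx -107.5 y -0.4 z 47.32 F along 4.82 lat 0.35 z -3.59 gap 13.0 tilt -0.055
 t38.95 bedx -108.9 y -0.4 z 47.17 F along 4.65 lat -0.05 z -2.54 gap 13.4 tilt -0.051
```

View pics/s34.png

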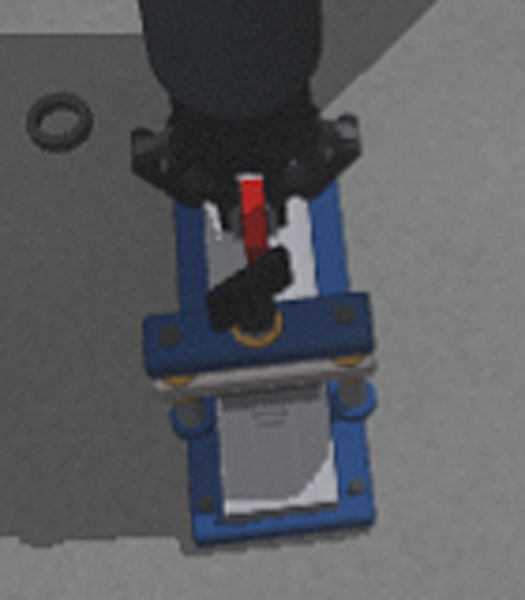

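```bash
r(){ python3 -c "from h import *; rep()"; }; python3 -m jog '[[0,4,-0.7,0,0],[0,4,-0.7,0,0]]'  >/dev/null; r
python3 -m jog '[[0,4,-0.7,0,0]]' >/dev/null; r
python3 -m jog '[[0,4,-0.7,0,0]]' >/dev/null; r
python3 -m jog '[[0,4,-0.7,0,0]]' >/dev/null; r
python3 -m jog '[[0,-4,0.6,0,0],[0,-4,0.8,0,0]]'  >/dev/null; r
python3 -m jog '[[0,-4,1,0,0]]' >/dev/null; r
python3 -m jog '[[0,-4,1,0,0]]' >/dev/null; r
python3 -m jog '[[0,-4,1,0,0]]' >/dev/null; r
```

```text
t39.22 bedx -107.9 y -0.1 z 46.73 F along -6.63 lat 0.68 z 0.62 gap 13.2 tilt -0.066
 t39.30 bedx -107.1 y -0.1 z 46.48 F along -7.09 lat 0.98 z 3.82 gap 13.0 tilt -0.073
 t39.38 bedx -106.6 y -0.2 z 46.40 F along -8.75 lat 0.55 z 4.87 gap 12.8 tilt -0.081
 t39.47 bedx -106.2 y -0.4 z 46.39 F along -7.22 lat 1.11 z 4.31 gap 13.2 tilt -0.089
 t39.63 bedx -111.5 y -0.9 z 46.50 F along 4.99 lat -0.02 z -0.10 gap 12.8 tilt -0.085
 t39.72 bedx -113.9 y -1.1 z 46.43 F along 6.47 lat 0.27 z 0.16 gap 13.2 tilt -0.081
 t39.80 bedx -116.5 y -1.3 z 46.43 F along 4.86 lat 0.47 z 0.10 gap 13.2 tilt -0.077
 t39.88 bedx -119.3 y -1.5 z 46.43 F along 5.20 lat 0.54 z 0.17 gap 13.5 tilt -0.073
```

```bash
r(){ python3 -c "from h import *; rep()"; }; python3 -m jog '[[0,4,-0.8,0,0],[0,5,-1.2,0,0]]'  >/dev/null; r
python3 -m jog '[[0,5,-1.2,0,0]]' >/dev/null; r
python3 -m jog '[[0,5,-1.2,0,0]]' >/dev/null; r
python3 -m jog '[[0,5,-1.2,0,0]]' >/dev/null; r
python3 -m jog '[[0,5,-1.2,0,0]]' >/dev/null; r
```

```text
t40.05 bedx -116.0 y -1.1 z 46.84 F along -4.43 lat -0.43 z 0.21 gap 13.1 tilt -0.083
 t40.13 bedx -113.7 y -1.0 z 46.87 F along -5.76 lat -0.34 z 0.23 gap 13.4 tilt -0.090
 t40.22 bedx -111.4 y -0.9 z 46.86 F along -5.35 lat -0.06 z 0.52 gap 13.2 tilt -0.097
 t40.30 bedx -109.1 y -0.9 z 46.67 F along -5.82 lat -0.43 z 0.61 gap 13.2 tilt -0.104
 t40.38 bedx -106.8 y -0.8 z 46.50 F along -6.07 lat 0.44 z 1.77 gap 13.4 tilt -0.111
```

```bash
r(){ python3 -c "from h import *; rep()"; }; python3 -m jog '[[0,5,-1.4,0,0],[0,5,-1.4,0,0]]'  >/dev/null; r; python3 -m jog '[[0,0,0,0,0],[0.2,0,0,0,0],[0.4,0,0,0,0],[0.4,0,0,0,0]]' >/dev/null; r
python3 -m jog '[[0.4,0,-10,0,0],[0.4,0,-30,0,0],[0.4,0,-40,0,0],[0.4,-10,-40,0,0],[0.4,-20,-20,0,0]]' | sed -n 1,3p
python3 -m jog '[[0.4,-35,0,0,0],[0.4,-35,0,0,0],[0.4,0,0,0,0]]' | sed -n 1,3p
python3 -c "
from h import *
im=arm.grab_frame('scene')[180:340,190:330]; cv2.imwrite('pics/s35.png',cv2.resize(im,None,fx=3.75,fy=3.75,interpolation=cv2.INTER_CUBIC)); im=arm.grab_frame('top')[150:320,300:440]; cv2.imwrite('pics/t35.png',cv2.resize(im,None,fx=3.5,fy=3.5,interpolation=cv2.INTER_CUBIC)); cv2.imwrite('pics/w35.png',arm.grab_frame('wrist')); rep()"
```

```text
t40.55 bedx -102.1 y -0.9 z 46.47 F along -6.51 lat 0.24 z 0.85 gap 13.5 tilt -0.125
 t40.88 bedx -101.2 y -1.3 z 46.17 F along -0.14 lat 0.07 z -0.60 gap 34.2 tilt -0.126
time: 41.3
tcp_pos: [538.1, -116.1, 189.8]
tcp_rot: [[0.965, -0.14, -0.222], [0.215, -0.066, 0.974], [-0.151, -0.988, -0.033]]
time: 41.55
tcp_pos: [470.9, -132.1, 210.0]
tcp_rot: [[0.967, -0.125, -0.223], [0.216, -0.067, 0.974], [-0.137, -0.99, -0.038]]
 t41.70 bedx -179.6 y 5.4 z 207.52 F along 0.24 lat 0.64 z -1.26 gap 34.3 tilt -0.127
```

View pics/s35.png

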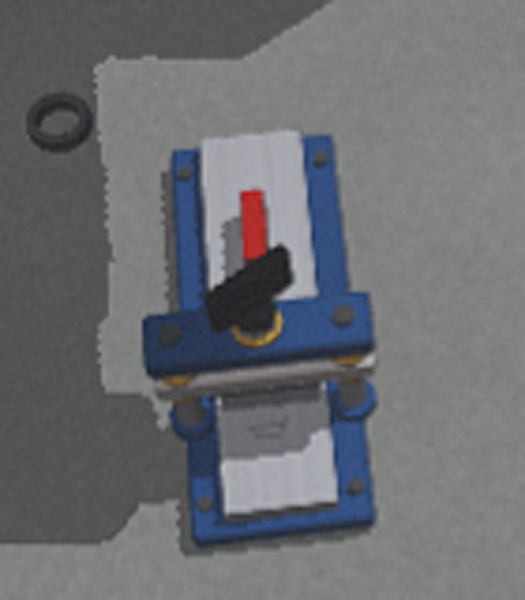

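View pics/t35.png

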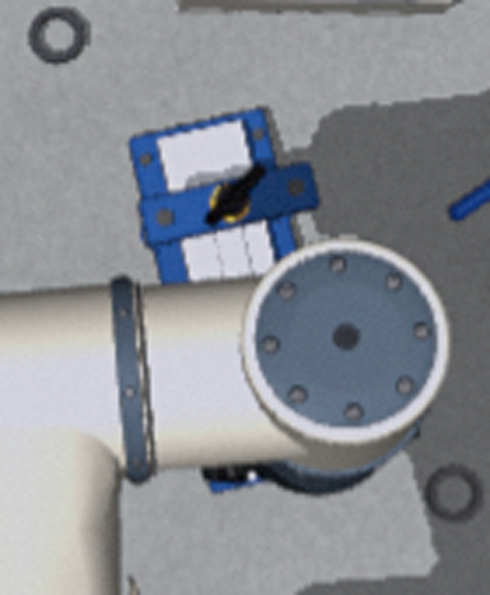

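View pics/w35.png

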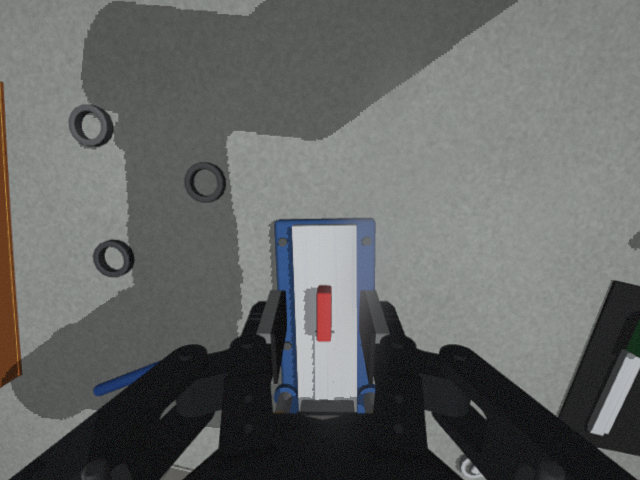

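Run:
```python
from h import *
d=np.array([.972,.236]);n=np.array([-.236,.972]);o=np.array([650,-94])
for c,uv,z in [('scene',np.array((269,437))/3.75+[190,180],32),('wrist',(324,292),56),('wrist',(324,341),56)]:
    q=onz(c,uv,z)[:2]-o; print(c,q@d,q@n)
```

```text
scene 26.258128214209083 -1.5233518827671495
wrist -132.4431410139863 0.7675197314276604
wrist -82.99171040803785 0.23980746024558228
```

```bash
python3 -c "
from station import arm
print(arm.close_job())"
```

```text
the job is handed in; nothing more can be done
None
```

The gate is set and handed in at about 42 s of the 72 s allowed. The red-handled blade lies nipped under the gate, and both it and the wing screw are let go. `close_job` reports no verdict, so I can't confirm a pass.

**What I did:** I laid the blade on the bed and slid it under the gate. I turned the screw down about 1.72 rad, where the blade was still free, and then to 2.57 rad. That was too tight: about 11 N barely moved it, a nip I put at 8 to 10 N, under the 20 N limit. I backed the screw off to about 2.14 rad.

**Last checks:**
- **Drag:** sliding the blade with almost no vertical load took about 5.3 to 5.4 N in each direction, with single readings from 4.4 to 6.5 N. That suggests a nip of about 4.4 N, or 3.3 to 6.2 N over the stated friction range. I worked this out from the drag and did not measure the nip directly.
- **Tip position:** the tip stands about 22 mm beyond the middle of the gap by the wrist camera and about 26 mm by the scene camera. It is within 2 mm of the bed's middle line.
- **Clearance:** the arm is about 200 mm above the table and touches nothing. I disturbed nothing else that I know of, but I did not re-measure the bystanders.

**What disagreed or went wrong:**
- **Fingertips:** they sat close to the reported TCP height instead of 25 mm ahead of it, so the first grasp closed on air.
- **Tool tilt:** it crept up to about 0.25 rad during the moves. I brought it back by gripping the wing and pushing against it with up to about 36 N.
- **First forward pushes:** at the final setting these read 6.5 to 8 N, because the hand was also pressing the blade down by 4 to 7 N.

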